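# Empty the washing-up tub: box to the pad, tall cup on the drying peg

### The job

First lift the lidded box by its handle out of the washing-up tub and stand it upright, wholly on the black rubber pad of the draining tray. Then pick the tall open steel cup out of the tub and hang it upside down over the slanted drying peg, slid fully on until the peg's tip meets the inside of the cup's bottom. Leave the short cup, the closed flask and the jar in the tub, and do not shift the bowl.

Things in the scene. Friction and masses are not known exactly. Their poses are not given: they have to be found in the camera images.
- tub: grey open-topped washing-up tub, fixed to the counter, 280 (x) x 290 (y) x 70 mm high, walls and floor 5 mm thick; origin at the centre of its underside, z up. It stands on the left or on the right, the tray on the other side
- tall_cup_center (a point): straight open steel cup, 115 mm long, 60 mm outside diameter, wall 3, bottom 4 mm, 0.14 kg, lying in the tub with its mouth roughly towards the robot, the box close along one flank, the jar near the other. Point: mid-length on the axis, 30 mm above the tub's floor. x runs along the axis from the mouth (-57.5 mm) to the closed bottom (+57.5; inside +53.5); y, z turn as it rolls
- short_cup_center (a point): the short cup, same steel and 60 mm diameter as the tall one but only 75 mm long, lying on its side in the far part of the tub. Point: its middle; x along its axis from mouth to bottom
- flask_center (a point): closed steel flask with a black cap, as long (115 mm) and thick (60 mm) as the tall cup but closed at both ends, lying on its side in the far part of the tub. Point: its middle; x along its axis towards the cap
- jar_center (a point): small standing white jar with wooden lid, 44 mm diameter, 68 mm high, in the tub beside the tall cup. Point: on its axis, 34 mm above its underside; z up
- box_handle (a point): plain plastic box with fixed grey lid, standing in the tub by the tall cup: 97 (x) x 62 (y) mm, lid top 55 mm above its underside, 0.22 kg. Upright bar handle on the lid, 55 mm long (x), 14 mm thick (y), up to 86 mm above the underside; pinch it across y. Point: in the handle over the box's centre, 76 mm above the underside; x along the box, z up
- pad_center (a point): centre of the top of the black rubber pad (190 (x) x 150 (y) mm) on the draining tray, 13 mm above the counter. Axes are the tray's: z up, x roughly away from the robot. The tray is fixed, 220 (x) x 290 (y) mm, 10 mm thick; the peg rises from it 150 mm to the -y side of this point
- peg: fixed straight round steel drying peg on the draining tray, 18 mm diameter, 165 mm long. Origin at its foot on the tray (10 mm above the counter); its z axis runs along the peg to the tip, leaning 40 degrees from vertical towards the tray's x (away from the robot); its y axis is level, along the tray's y
- peg_tip (a point): the free end of the peg, on its axis; same axes as peg. A cup fully on has this point 53 mm from its middle, towards its bottom
- bowl: small white bowl standing on the counter beyond and between the tub and the tray, 100 mm wide, 50 mm high; origin under its centre; leave alone
Not all that is in view belongs to the job. What is shaped like the part that bears tall_cup_center but green or yellow is not meant.

How it is judged (in metres and radians):
On the way:
1. the lidded box stands upright on the rubber pad, released (x of box_handle in the frame of pad_center between -0.055 and 0.055 m and y of box_handle in the frame of pad_center between -0.05 and 0.05 m and angle between box_handle's own z axis and vertical below 0.12 rad and z of box_handle in the frame of pad_center below 0.084 m and contact force between the fingers and box below 0.1 N and linear speed of box below 0.03 m/s), for 0.2 s.
At the end, for the whole second after the job is handed in: Tall cup upside down on the peg, tip within 10 mm of its inner bottom, axes within 0.3 rad; box upright on the pad, centre within 55 mm (x) and 50 mm (y) of the pad's; both released, at rest; short cup, flask and jar still in the tub; bowl not shifted over 30 mm (all of step 1 and x of peg_tip in the frame of tall_cup_center above 0.043 m and distance between peg_tip and tall_cup_center below 0.065 m and angle between the x axis of tall_cup_center and the z axis of peg, either way round below 0.3 rad and contact force between the fingers and tall_cup below 0.1 N and linear speed of tall_cup below 0.03 m/s and angular speed of tall_cup below 0.3 rad/s and x of short_cup_center in the frame of tub between -0.14 and 0.14 m and y of short_cup_center in the frame of tub between -0.145 and 0.145 m and height (world z) of each of short_cup_center, flask_center, jar_center below 0.09 m and x of flask_center in the frame of tub between -0.14 and 0.14 m and y of flask_center in the frame of tub between -0.145 and 0.145 m and x of jar_center in the frame of tub between -0.14 and 0.14 m and y of jar_center in the frame of tub between -0.145 and 0.145 m); the robot touches nothing.
It fails at once if the bowl shifted by more than 30 mm (distance of bowl from where it was at the start of the episode above 0.03 m).
It also fails if it takes over 59 s, if anything falls off the work surface, if the arm or the gripper's body presses on something with over 40 N, if the wrist force passes 120 N, or if a joint passes its speed limit or range.

### The arm

A 6-joint arm with a two-finger parallel gripper is mounted at the origin on the work surface. World frame = base frame: x ahead of the robot, y to its left, z up, the work surface at z = 0. Lengths are in m, angles in degrees, forces in N, time in s.
With the tool pointing down it reaches from about 0.35 to 0.875 m from the base axis. Payload 4.2 kg.
Tool frame: the origin (TCP) lies at the very end of the fingers, on their centre line; the grasp point (between the pads) lies 19 mm behind it; z points along the fingers, x is the direction in which the jaws open and shut, and the axes are right-handed (so a half turn about z gives the same grasp; the last joint's range is limited). The gripper opens to 87 mm and grips with 3 to 60 N. Pads are 19 mm wide; open, the fingers measure 117 mm over their backs; the gripper's body (75 mm by 190 mm) begins 51 mm behind the grasp point.
Start: joints at [78.415, 22.042, 0.453, 0, -68.411, -14.817], TCP at [0.278, 0.56, 0.223] pointing down, gripper open.
Joint ranges: [-179.83, 179.83], [-69.29, 118.12], [-61.27, 80.66], [-181.25, 117.63], [-171.15, -9.14], [-177.46, 177.46]. Speed limits (degrees/s): [159.86, 159.86, 180, 180, 180, 180].

### API

Orientations are given as a 3x3 rotation matrix whose columns are the frame's x, y, z axes.
In Python, from station import r gives the robot as it stands.
- The arm moves only by the tool move_arm, never from a script. Its argument "series" is a list that holds one entry, the list of rows, each a list of 7 numbers: the shift along the tool's x, y, z in cm, then the turn, a rotation vector about the tool's x, y, z in degrees, then the opening, from -1 (shut) to 1 (fully open). In form: [[[dx, dy, dz, wx, wy, wz, fingers], ...]]. A call has 1 to 12 rows; each row shifts and turns the commanded pose from where the row before left it, along the tool's axes as they then stand; what a row does not reach is not made up. A row lasts 1/8 s, in which the tool goes at most 62.5 mm and 10.7 degrees, less where a joint would pass 70% of its speed; a pose out of reach is approached as far as the arm can. A call is refused whole if a number of a shift passes 6.25 or a number of a turn 10.7, either way. A call with a gripper value outside its range is refused whole. The fingers move at their own pace and stop on an object; the grip force is fixed at half the most. Time passes only in rows, so rows that do not move let the fingers close. It gives the time, the measured TCP pose, the force and the opening at its end, in the units of the state.
- r.sense(): the state, without advancing time (a new reading comes with each control period).
- r.capture(name): name is "side" or "top" or "wrist"; returns a dict with "color" (384x512x3 uint8, blue, green, red), "fx", "fy", "cx", "cy" (pixels), "rvec" (rotation vector, rad) and "tvec" (3), from world to camera coordinates, as OpenCV has them; the wrist camera has in their place "tool_from_camera" (4x4, takes a point from camera to tool coordinates, whose origin is the TCP and whose axes are the tool frame's). Camera axes: x right, y down, z forward; pixel columns grow to the right and rows downward; lengths in m; the calibration is good to about 2 mm. A picture is of the moment at which its call begins: read the wrist's pose just before it. There is no depth.
- r.finish_job(): hands the job in, once; it reports no verdict.
The state is a dict: "time_s": time; "joints": joint angles; "joint_velocities": joint speeds; "effort": joint torques, N m; "tcp_pos": TCP position; "ee_rot": TCP orientation; "wrist_force": force on the tool from outside, world axes, zero at the start; "moment": the same for the moment, N m; "gripper_width": opening from 0.0 (shut) to 1.0 (fully open).
Only numpy, scipy, OpenCV 4.12 (cv2) and the standard library are available. Lean on these libraries where they do the work, as an engineer would, in place of code of your own. Each camera call takes 0.05 s, during which the arm holds its last target.

## Working session

There is one attempt and no reset: what is moved stays moved. The work goes in short steps, Python scripts to look and compute and a tool call to move; the robot and the scene stay as the last step left them, time stands still between calls to the robot, and variables do not carry over. Pictures are saved under pics/ and viewed, and the job is handed in when it is done.

Besides the shell and the picture viewer there is one more tool, called after "Call:" by a JSON object that holds its "method" and its "body", one argument or row to a line. move_arm: Moves the arm, as the interface text tells. Its arguments: {"type":"object","properties":{"series":{"type":"array","items":{"type":"array","items":{"type":"array","items":{"type":"number"}}}}},"required":["series"]}

```bash
mkdir -p pics; ls; python3 - <<'E'
from station import r
import cv2
s=r.sense(); print({k:s[k] for k in ('time_s','tcp_pos','ee_rot','gripper_width')})
for n in ('side','top','wrist'):
    c=r.capture(n); cv2.imwrite(f'pics/{n}0.png',c['color']); print(n,{k:v for k,v in c.items() if k!='color'})
    import pickle; pickle.dump(c,open(f'{n}0.pkl','wb'))
E
```

```text
pics
{'time_s': 0.0, 'tcp_pos': array([0.27760829, 0.55927156, 0.22144187]), 'ee_rot': array([[-4.44796936e-01, -8.95630991e-01, -9.01932724e-04],
       [-8.95628720e-01,  4.44797842e-01, -2.01888620e-03],
       [ 2.20935478e-03, -9.01975464e-05, -9.99997555e-01]]), 'gripper_width': 0.9955950413704414}
side {'fx': 372.44511331433637, 'fy': 372.44511331433637, 'cx': 258.4027257070021, 'cy': 195.54703474805385, 'rvec': array([ 2.40840529, -0.48634183,  0.1631768 ]), 'tvec': array([-0.44247908,  0.27245698,  0.86366171])}
top {'fx': 397.50823252023395, 'fy': 397.50823252023395, 'cx': 256.63239548540986, 'cy': 184.67360675123396, 'rvec': array([ 2.14594551, -2.15511072,  0.10981547]), 'tvec': array([0.09299691, 0.53958702, 1.0508468 ])}
wrist {'fx': 282.0907003871847, 'fy': 282.0907003871847, 'cx': 254.82690163446634, 'cy': 190.31112907994273, 'tool_from_camera': array([[ 9.99998883e-01, -1.49127807e-03,  9.94239458e-05,
        -4.30276335e-04],
       [ 1.41353160e-03,  9.65280006e-01,  2.61213536e-01,
        -7.22489972e-02],
       [-4.85513965e-04, -2.61213104e-01,  9.65281036e-01,
        -1.62844549e-01],
       [ 0.00000000e+00,  0.00000000e+00,  0.00000000e+00,
         1.00000000e+00]])}
```

View pics/side0.png

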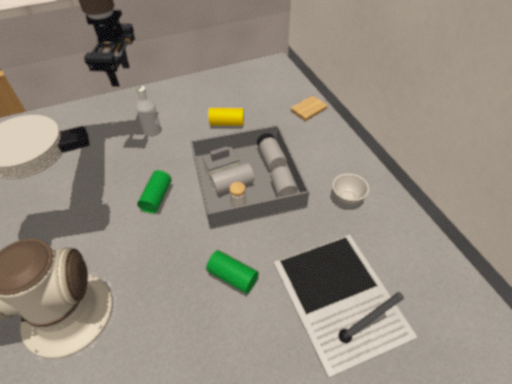

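View pics/top0.png

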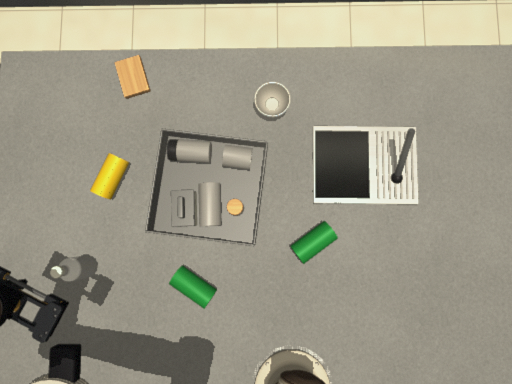

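View pics/wrist0.png

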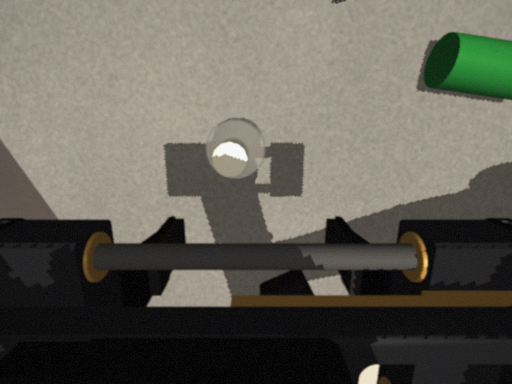

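```bash
cat > h.py <<'E'
import numpy as np, cv2, pickle
from scipy.spatial.transform import Rotation as Ro
def K(c): return np.array([[c['fx'],0,c['cx']],[0,c['fy'],c['cy']],[0,0,1.]])
def ray(c,uv,pose=None):
    d=np.linalg.inv(K(c))@np.array([*uv,1.])
    if 'rvec' in c:
        R=cv2.Rodrigues(c['rvec'])[0]; return -R.T@np.ravel(c['tvec']), R.T@d
    T=c['tool_from_camera']; p,Rt=pose
    return p+Rt@T[:3,3], Rt@T[:3,:3]@d
def onz(c,uv,z,pose=None):
    o,d=ray(c,uv,pose); return o+d*(z-o[2])/d[2]
def proj(c,P,pose=None):
    P=np.atleast_2d(P)
    if 'rvec' in c:
        return cv2.projectPoints(P.astype(float),c['rvec'],c['tvec'],K(c),None)[0][:,0]
    T=c['tool_from_camera']; p,Rt=pose
    q=(P-p)@Rt; q=(q-T[:3,3])@T[:3,:3]; return np.c_[q[:,0]/q[:,2]*c['fx']+c['cx'],q[:,1]/q[:,2]*c['fy']+c['cy']]
def tri(cams_uv):
    A=np.zeros((3,3));b=np.zeros(3)
    for it in cams_uv:
        o,d=ray(*it); d=d/np.linalg.norm(d); M=np.eye(3)-np.outer(d,d); A+=M;b+=M@o
    return np.linalg.solve(A,b)
def crop(c,x0,y0,x1,y1,f,name):
    cv2.imwrite('pics/'+name,cv2.resize(c['color'][y0:y1,x0:x1],None,fx=f,fy=f,interpolation=cv2.INTER_CUBIC))
L=lambda n: pickle.load(open(n+'.pkl','rb'))
E
python3 - <<'E'
from h import *
t=L('top0');s=L('side0')
crop(t,140,120,280,250,5,'tcrop.png'); crop(t,300,115,430,215,5,'traycrop.png')
crop(s,180,120,310,225,6,'scrop.png'); crop(s,265,230,415,370,5,'straycrop.png')
E
```

```text
(no output)
```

View pics/tcrop.png

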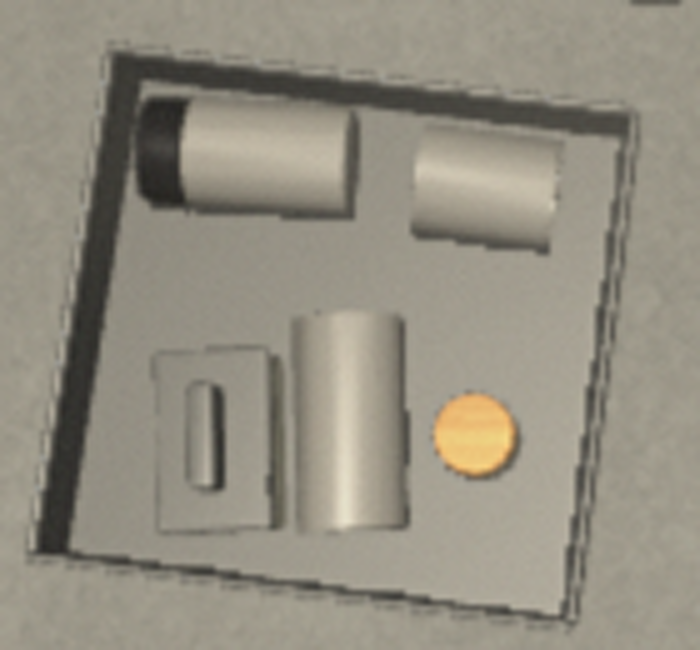

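View pics/traycrop.png

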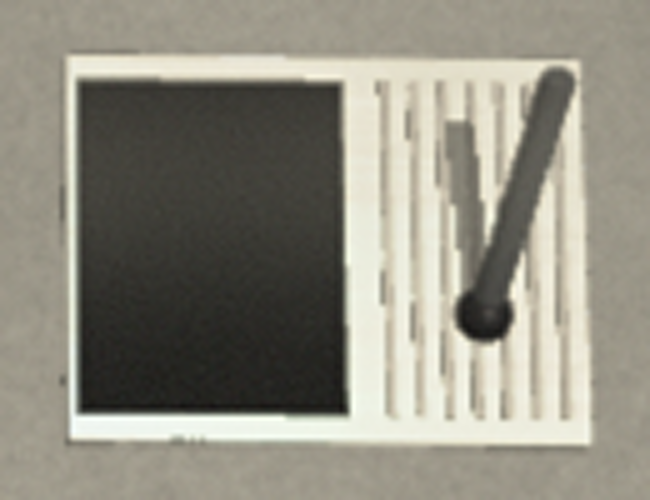

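View pics/scrop.png

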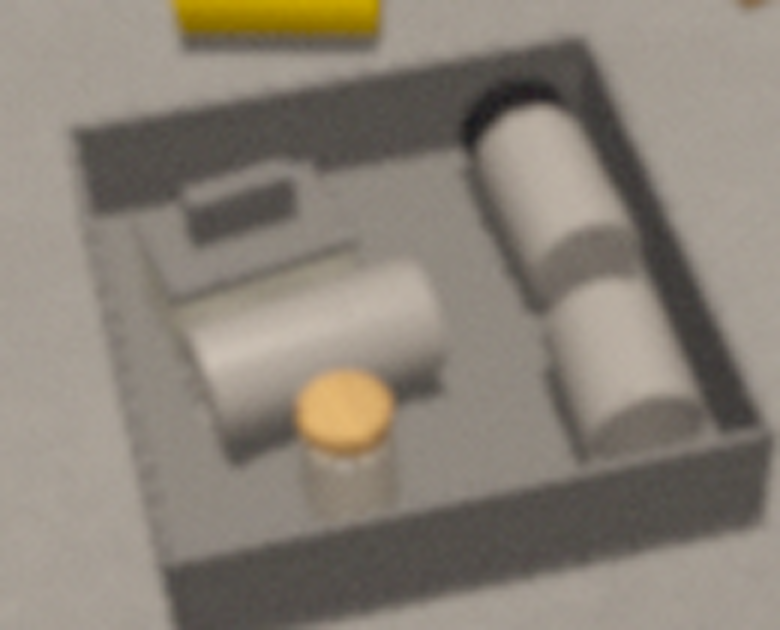

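View pics/straycrop.png

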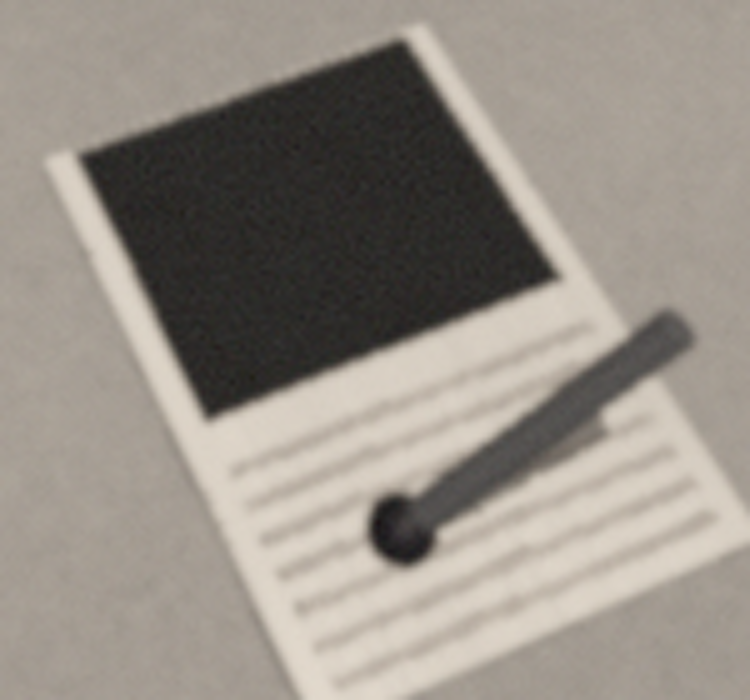

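```bash
python3 - <<'E'
from h import *
np.set_printoptions(precision=4,suppress=True)
t=L('top0');s=L('side0')
T=lambda x,y:(140+(x+.5)/5-.5,120+(y+.5)/5-.5)
S=lambda x,y:(180+(x+.5)/6-.5,120+(y+.5)/6-.5)
print('cam top',ray(t,(256,184))[0],'side',ray(s,(256,184))[0])
lid=np.array([onz(t,T(*p),.060) for p in [(154,352),(268,346),(276,528),(158,531)]]); print('lid',lid, lid.mean(0))
print('lid sides',np.linalg.norm(np.diff(lid,axis=0),axis=1))
print('handle top',onz(t,T(201,435),.091), tri([(t,T(201,435)),(s,S(250,182))]))
for n,p in dict(bl=(300,528),br=(405,528),tl=(292,316),tr=(404,316)).items(): print(n,onz(t,T(*p),.035))
print('jar',onz(t,T(475,434),.073))
tub=np.array([onz(t,T(*p),.070) for p in [(110,50),(633,112),(573,625),(33,553)]]); print('tub',tub,tub.mean(0),np.linalg.norm(np.diff(tub,axis=0),axis=1))
TR=lambda x,y:(300+(x+.5)/5-.5,115+(y+.5)/5-.5)
SR=lambda x,y:(265+(x+.5)/5-.5,230+(y+.5)/5-.5)
pad=np.array([onz(t,TR(*p),.013) for p in [(78,80),(343,80),(349,412),(77,412)]]); print('pad',pad,pad.mean(0),np.linalg.norm(np.diff(pad,axis=0),axis=1))
pad2=np.array([onz(s,SR(*p),.013) for p in [(80,157),(403,40),(560,275),(208,416)]]); print('pad side',pad2,pad2.mean(0))
print('tip',tri([(t,TR(560,80)),(s,SR(678,328))]))
print('foot', onz(t,TR(485,314),.013),onz(s,SR(402,530),.015))
print('bowl',onz(t,(272,99),.05), 'bottle top',onz(t,(65,270),.15))
E
```

```text
cam top [0.4096 0.0709 1.1096] side [ 0.2839 -0.4878  0.8351]
lid [[0.5237 0.3203 0.06  ]
 [0.5266 0.2593 0.06  ]
 [0.4301 0.2535 0.06  ]
 [0.4287 0.316  0.06  ]] [0.4773 0.2873 0.06  ]
lid sides [0.061  0.0967 0.0624]
handle top [0.4772 0.2876 0.091 ] [0.4803 0.2877 0.0873]
bl [0.4305 0.2449 0.035 ]
br [0.4303 0.1881 0.035 ]
tl [0.5458 0.2509 0.035 ]
tr [0.5455 0.1896 0.035 ]
jar [0.4783 0.1477 0.073 ]
tub [[0.6863 0.3455 0.07  ]
 [0.6501 0.0641 0.07  ]
 [0.3794 0.0968 0.07  ]
 [0.4173 0.3789 0.07  ]] [0.5333 0.2213 0.07  ] [0.2836 0.2727 0.2847]
pad [[ 0.6951 -0.0745  0.013 ]
 [ 0.6939 -0.2231  0.013 ]
 [ 0.5066 -0.2195  0.013 ]
 [ 0.5073 -0.07    0.013 ]] [ 0.6007 -0.1468  0.013 ] [0.1486 0.1873 0.1494]
pad side [[ 0.5085 -0.0748  0.013 ]
 [ 0.6931 -0.0776  0.013 ]
 [ 0.6925 -0.2219  0.013 ]
 [ 0.5061 -0.2184  0.013 ]] [ 0.6    -0.1482  0.013 ]
tip [ 0.662  -0.2985  0.1341]
foot [ 0.5606 -0.2964  0.013 ] [ 0.5597 -0.2974  0.015 ]
bowl [0.7755 0.0473 0.05  ] bottle top [0.3228 0.5476 0.15  ]
```

```bash
cat >> h.py <<'E'
np.set_printoptions(precision=4,suppress=True)
def down(yaw,tilt=0):
    """tool x at world angle yaw-90deg, z down, then tilt outward (about tool x)"""
    a=np.radians(yaw); x=np.array([np.sin(a),-np.cos(a),0]); z=np.array([0,0,-1.]); R=np.c_[x,np.cross(z,x),z]
    return R@Ro.from_rotvec([np.radians(tilt),0,0]).as_matrix()
def go(p,R):
    from station import r
    s=r.sense(); Rc=s['ee_rot']; d=np.array(p)-s['tcp_pos']
    print('t',s['time_s'],'pos',s['tcp_pos'],'w',round(s['gripper_width'],3),'F',s['wrist_force'],'J',s['joints'])
    print(' shift cm now-axes',100*Rc.T@d,' target-axes',100*R.T@d,' turn deg',np.degrees(Ro.from_matrix(Rc.T@R).as_rotvec()))
E
python3 - <<'E'
from h import *
print('bottle',tri([(L('top0'),(67,268)),(L('side0'),(143,91))]))
go([.478,.2875,.2],down(3))
E
```

```text
bottle [0.3281 0.5309 0.1754]
t 0.15 pos [0.2777 0.5594 0.2217] w 1.002 F [-0.0347  0.5314  0.8651] J [ 78.4148  22.0806   0.3973  -0.02   -68.4095 -14.8162]
 shift cm now-axes [ 15.4417 -30.0334   2.1995]  target-axes [ 28.2026 -18.5792   2.171 ]  turn deg [  0.0186  -0.0939 -29.4087]
```

Call:
{"method": "move_arm", "body": {
  "series": [
    [[0,0,-3,0,0,0,0],[1.5,-3,0,0,0,0,0],[2.5,-5,0,0,0,0,0],[2.5,-5,0,0,0,0,0],[2.5,-5,0,0,0,0,0],[2.5,-5,0,0,0,0,0],[2.5,-5,0,0,0,0,0],[1.4,-2,0,0,0,0,0],[0,0,0,0,0,-9.8,0],[0,0,0,0,0,-9.8,0],[0,0,0,0,0,-9.8,0],[0,0,0,0,0,0,0]]
  ]
}}

```text
time_s: 1.65
tcp_pos: [0.478, 0.2883, 0.2522]
ee_rot: [[0.05, -0.999, -0.001], [-0.999, -0.05, -0.0], [0.0, 0.001, -1.0]]
wrist_force: [-0.1, 0.8, -0.5]
gripper_width: 0.502
```

```bash
python3 - <<'E'
from h import *
from station import r
go([.478,.2875,.1],down(3))
s=r.sense();c=r.capture('wrist');c['pose']=(s['tcp_pos'],s['ee_rot']);pickle.dump(c,open('wrist1.pkl','wb'));cv2.imwrite('pics/wrist1.png',c['color'])
E
```

```text
t 1.65 pos [0.478  0.2883 0.2522] w 0.502 F [-0.1078  0.7883 -0.4693] J [ 47.7296  14.3988  -6.2927  -0.009  -69.3477  45.1501]
 shift cm now-axes [ 0.0763 -0.0079 15.2233]  target-axes [ 0.082   0.0013 15.2233]  turn deg [ 0.0337 -0.0216 -0.1235]
```

View pics/wrist1.png

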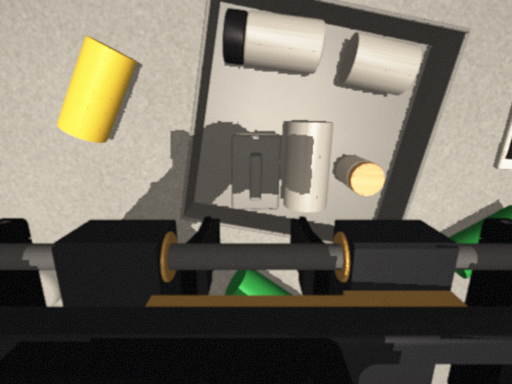

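```bash
python3 - <<'E'
from h import *
c=L('wrist1'); crop(c,180,90,420,240,3,'w1c.png')
for P in [(.478,.2875,.091),(.4505,.286,.091),(.5055,.289,.091)]: print(proj(c,P,c['pose']))
E
```

```text
[[255.3785 177.5697]]
[[255.4975 199.9642]]
[[255.2543 154.1796]]
```

View pics/w1c.png

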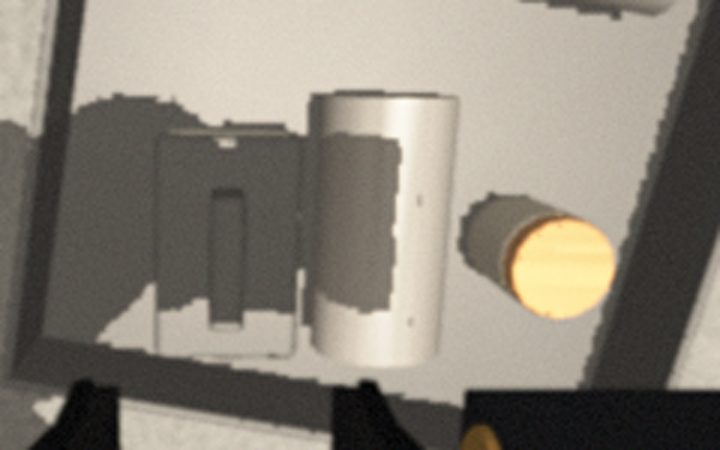

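Call:
{"method": "move_arm", "body": {
  "series": [
    [[0.1,0,4,0,0,0,-0.1],[0,0,4,0,0,0,-0.1],[0,0,4,0,0,0,-0.1],[0,0,3,0,0,0,-0.1],[0,0,1.5,0,0,0,-0.1],[0,0,1,0,0,0,-0.1],[0,0,1,0,0,0,-0.1],[0,0,0.2,0,0,0,-0.1],[0,0,0,0,0,0,-0.1]]
  ]
}}

```text
time_s: 2.82
tcp_pos: [0.4785, 0.2877, 0.066]
ee_rot: [[0.052, -0.999, 0.001], [-0.999, -0.052, 0.001], [-0.001, -0.001, -1.0]]
wrist_force: [-0.6, 0.6, 1.4]
gripper_width: 0.452
```

```bash
python3 - <<'E'
from h import *
from station import r
go([.478,.2875,.0645],down(3))
for n in('side','wrist'):
    c=r.capture(n);cv2.imwrite(f'pics/{n}2.png',c['color'])
    if n=='side': crop(c,170,80,310,220,4,'side2c.png')
E
```

```text
t 2.825 pos [0.4785 0.2877 0.066 ] w 0.452 F [-0.6053  0.646   1.3832] J [ 47.6588  24.9642 -20.4263   0.0119 -44.5545  45.3316]
 shift cm now-axes [0.0223 0.0476 0.15  ]  target-axes [0.0222 0.0475 0.15  ]  turn deg [-0.045   0.0328 -0.0011]
```

View pics/wrist2.png

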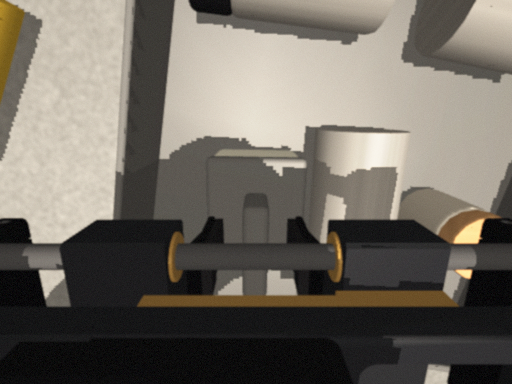

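View pics/side2c.png

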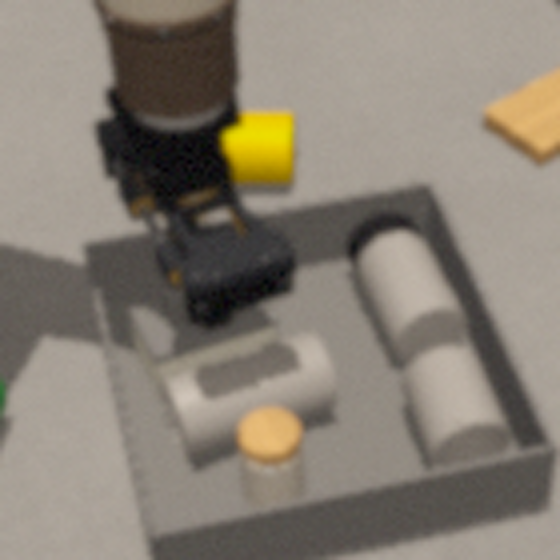

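Call:
{"method": "move_arm", "body": {
  "series": [
    [[0,0,0,0,0,0,-1],[0,0,0,0,0,0,-1],[0,0,0,0,0,0,-1],[0,0,0,0,0,0,-1],[0,0,0,0,0,0,-1],[0,0,-0.5,0,0,0,-1],[0,0,-1,0,0,0,-1],[0,0,-2,0,0,0,-1],[0,0,-3,0,0,0,-1],[0,0,-3,0,0,0,-1],[0,0,-3,0,0,0,-1],[0,0,0,0,0,0,-1]]
  ]
}}

```text
time_s: 4.42
tcp_pos: [0.4793, 0.2885, 0.1937]
ee_rot: [[0.053, -0.999, 0.005], [-0.999, -0.053, 0.005], [-0.004, -0.005, -1.0]]
wrist_force: [-1.0, 0.1, -2.3]
gripper_width: 0.157
```

```bash
python3 - <<'E'
from h import *
from station import r
go([.598,-.132,.19],down(0))
for n in('side',):
    c=r.capture(n);cv2.imwrite(f'pics/{n}3.png',c['color'])
E
```

```text
t 4.425 pos [0.4793 0.2885 0.1937] w 0.157 F [-1.0023  0.1281 -2.2601] J [ 47.6569  16.8076 -11.6965   0.0307 -61.1058  45.3397]
 shift cm now-axes [42.6209 -9.638   0.2298]  target-axes [ 42.0544 -11.8652   0.3696]  turn deg [-0.2896  0.2627  3.0113]
```

View pics/side3.png

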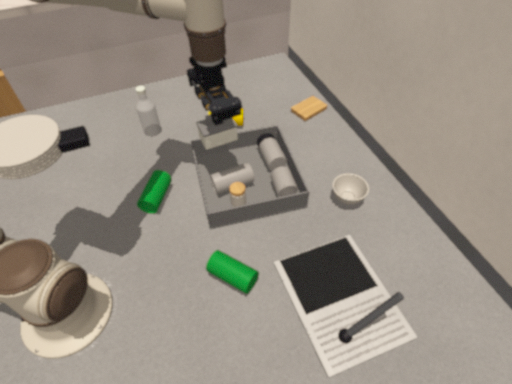

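Call:
{"method": "move_arm", "body": {
  "series": [
    [[2,-0.5,0,0,0,0,-1],[3.6,-0.8,0,0,0,0,-1],[4.4,-1,0,0,0,0,-1],[4.4,-1,0,0,0,0,-1],[4.4,-1,0,0,0,0,-1],[4.4,-1,0,0,0,0,-1],[4.4,-1,0,0,0,0,-1],[4.4,-1,0,0,0,0,-1],[4.4,-1,0,0,0,0,-1],[3.6,-0.8,0,0,0,0,-1],[2,-0.5,0,0,0,0,-1],[0.6,0,0,0,0,0,-1]]
  ]
}}

```text
time_s: 5.98
tcp_pos: [0.5956, -0.1342, 0.1892]
ee_rot: [[0.05, -0.999, -0.003], [-0.999, -0.05, 0.0], [-0.0, 0.003, -1.0]]
wrist_force: [-0.4, 0.7, -2.2]
gripper_width: 0.159
```

Call:
{"method": "move_arm", "body": {
  "series": [
    [[0,0,0,0,0,0,-1],[0,0,0,0,0,0,-1]]
  ]
}}

```text
time_s: 6.22
tcp_pos: [0.5961, -0.132, 0.1906]
ee_rot: [[0.054, -0.999, -0.0], [-0.999, -0.054, 0.0], [-0.0, 0.0, -1.0]]
wrist_force: [-0.4, 0.8, -1.6]
gripper_width: 0.16
```

```bash
python3 - <<'E'
from h import *
from station import r
go([.598,-.132,.074],down(3))
for n in('side','wrist'):
    c=r.capture(n);cv2.imwrite(f'pics/{n}4.png',c['color'])
    if n=='side': crop(c,240,150,430,370,3,'side4c.png')
E
```

```text
t 6.225 pos [ 0.5961 -0.132   0.1906] w 0.16 F [-0.4245  0.7543 -1.578 ] J [  2.6836  21.9798  -4.3948  -0.0166 -63.6384  90.3937]
 shift cm now-axes [ 0.0177 -0.1955 11.6557]  target-axes [ 0.0144 -0.1928 11.6557]  turn deg [0.0129 0.015  0.0699]
```

View pics/side4c.png

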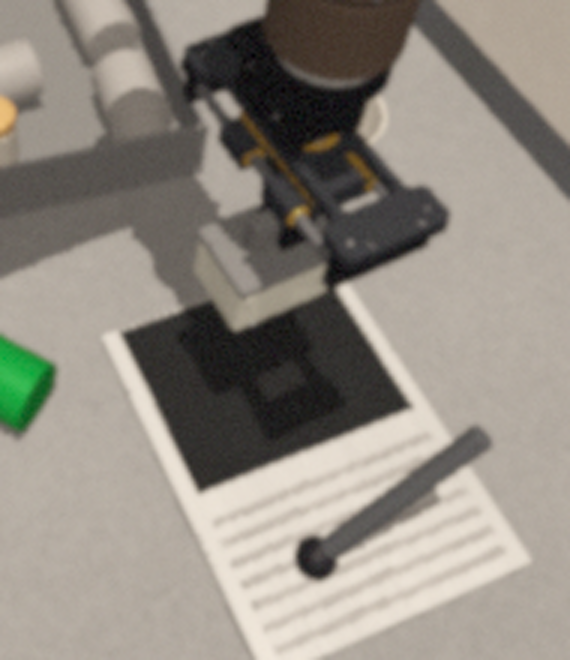

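View pics/wrist4.png

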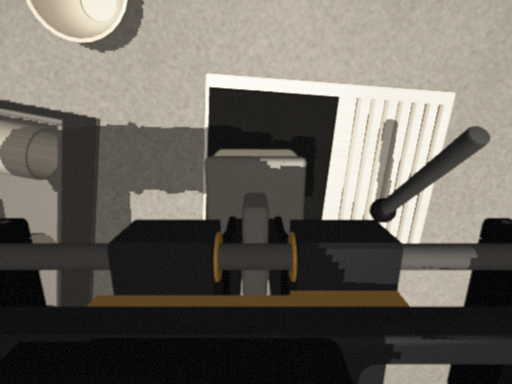

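Call:
{"method": "move_arm", "body": {
  "series": [
    [[0,-0.2,3,0,0,0,-1],[0,0,3,0,0,0,-1],[0,0,2.5,0,0,0,-1],[0,0,1.2,0,0,0,-1],[0,0,0.7,0,0,0,-1],[0,0,0.5,0,0,0,-1],[0,0,0.4,0,0,0,-1],[0,0,0.2,0,0,0,-1],[0,0,0.1,0,0,0,-1],[0,0,0,0,0,0,-1]]
  ]
}}

```text
time_s: 7.58
tcp_pos: [0.5984, -0.1329, 0.0747]
ee_rot: [[0.052, -0.999, 0.0], [-0.999, -0.052, -0.0], [0.0, -0.0, -1.0]]
wrist_force: [0.1, -0.6, -2.2]
gripper_width: 0.158
```

Still carrying the weight; go down in 1 mm steps to contact.

Call:
{"method": "move_arm", "body": {
  "series": [
    [[0,0,0.1,0,0,0,-1],[0,0,0,0,0,0,-1]]
  ]
}}

```text
time_s: 7.82
tcp_pos: [0.5984, -0.1328, 0.0737]
ee_rot: [[0.052, -0.999, 0.0], [-0.999, -0.052, -0.0], [0.0, -0.0, -1.0]]
wrist_force: [-0.2, 0.2, -2.7]
gripper_width: 0.155
```

Call:
{"method": "move_arm", "body": {
  "series": [
    [[0,0,0.1,0,0,0,-1],[0,0,0,0,0,0,-1]]
  ]
}}

```text
time_s: 8.07
tcp_pos: [0.5984, -0.1328, 0.0736]
ee_rot: [[0.053, -0.999, 0.001], [-0.999, -0.053, -0.0], [0.0, -0.001, -1.0]]
wrist_force: [-2.2, 2.1, 4.9]
gripper_width: 0.158
```

Call:
{"method": "move_arm", "body": {
  "series": [
    [[0,0,0,0,0,0,0],[0,0,0,0,0,0,0],[0,0,0,0,0,0,0],[0,0,-1,0,0,0,0],[0,0,-3,0,0,0,0],[0,0,-4,0,0,0,0],[0,0,-4,0,0,0,0],[0,0,-4,0,0,0,0]]
  ]
}}

```text
time_s: 9.07
tcp_pos: [0.5983, -0.1329, 0.2347]
ee_rot: [[0.052, -0.999, 0.001], [-0.999, -0.052, -0.0], [0.0, -0.001, -1.0]]
wrist_force: [0.6, -0.1, -0.4]
gripper_width: 0.501
```

```bash
python3 - <<'E'
from h import *
from station import r
go([.522,.2195,.20],down(1.8))
for n in('side',):
    c=r.capture(n);cv2.imwrite(f'pics/{n}5.png',c['color'])
    if n=='side': crop(c,180,110,430,370,3,'side5c.png')
E
```

```text
t 9.075 pos [ 0.5983 -0.1329  0.2347] w 0.501 F [ 0.6416 -0.0587 -0.4001] J [  2.597   20.376   -0.3087   0.0126 -69.252   90.4018]
 shift cm now-axes [-35.5911   5.7755   3.4594]  target-axes [-35.4613   6.5177   3.4734]  turn deg [-0.0633 -0.0115  1.2032]
```

View pics/side5c.png

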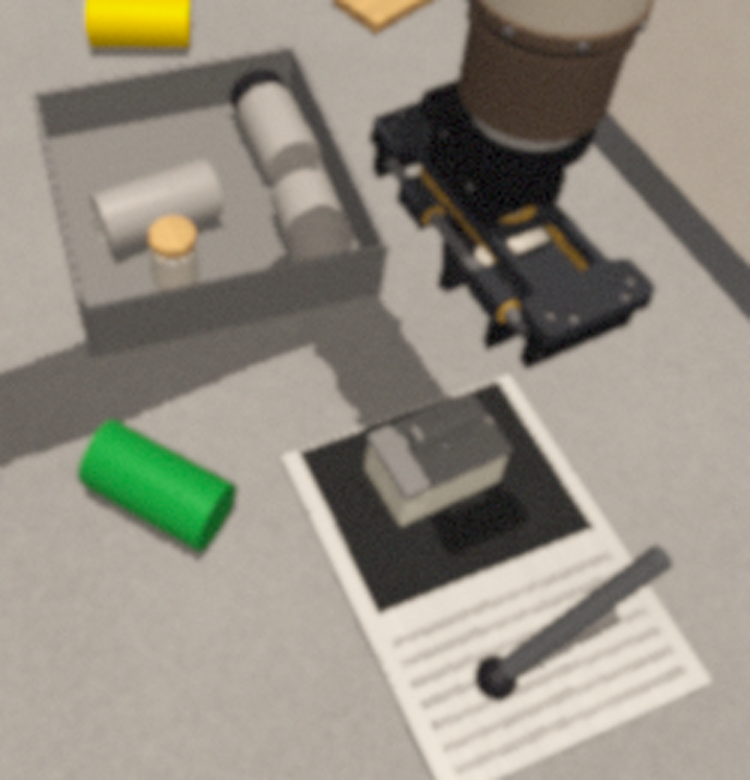

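Call:
{"method": "move_arm", "body": {
  "series": [
    [[-2,0.3,0,0,0,1.2,0.5],[-4,0.6,0,0,0,0,1],[-5,0.9,0,0,0,0,1],[-5,0.9,0,0,0,0,1],[-5,0.9,0,0,0,0,1],[-5,0.9,0,0,0,0,1],[-4.5,0.9,0,0,0,0,1],[-3,0.6,0,0,0,0,1],[-1.5,0.3,0,0,0,0,1],[-0.5,0.2,0,0,0,0,1],[0,0,0,0,0,0,1],[0,0,0,0,0,0,1]]
  ]
}}

```text
time_s: 10.62
tcp_pos: [0.522, 0.219, 0.2326]
ee_rot: [[0.03, -1.0, 0.0], [-1.0, -0.03, -0.0], [0.0, -0.0, -1.0]]
wrist_force: [-0.0, 0.2, 0.7]
gripper_width: 1.002
```

```bash
python3 - <<'E'
from h import *
from station import r
go([.515,.2205,.2],down(1.8))
s=r.sense();c=r.capture('wrist');c['pose']=(s['tcp_pos'],s['ee_rot']);pickle.dump(c,open('wrist5.pkl','wb'))
crop(c,150,50,450,260,2.6,'w5c.png')
a=np.array([np.cos(np.radians(1.8)),np.sin(np.radians(1.8)),0]);n=np.array([-a[1],a[0],0]);P=np.array([.488,.2185,.035])
q=proj(c,[P-.0575*a,P+.0575*a,P+.03*n+.0575*a,P-.03*n+.0575*a,P+.03*n-.0575*a,P-.03*n-.0575*a],c['pose']); print(q,(q-[150,50])*2.6)
E
```

```text
t 10.625 pos [0.522  0.219  0.2326] w 1.002 F [-0.0498  0.2016  0.7181] J [ 39.1556  15.9027  -7.0979   0.006  -67.0029  52.5681]
 shift cm now-axes [-0.176   0.6964  3.262 ]  target-axes [-0.1765  0.6961  3.262 ]  turn deg [-0.0007 -0.0065 -0.0739]
[[254.4769 236.4627]
 [254.2045 153.496 ]
 [230.7435 153.56  ]
 [277.6675 153.4319]
 [232.8203 236.5186]
 [276.1352 236.4068]] [[271.64   484.8029]
 [270.9317 269.0895]
 [209.9331 269.2561]
 [331.9354 268.9229]
 [215.3328 484.9482]
 [327.9516 484.6576]]
```

View pics/w5c.png

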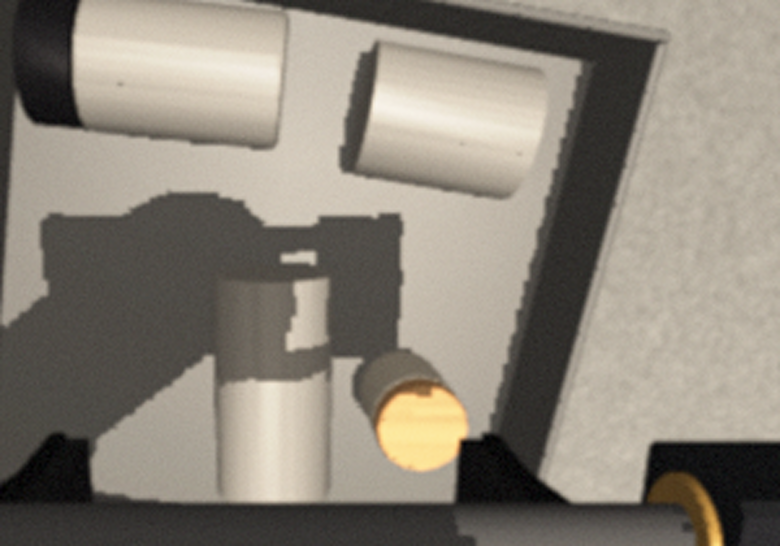

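```bash
python3 - <<'E'
from h import *
c=L('wrist5')
for p in [(422,428),(422,387),(422,471),(377,428),(468,428)]: print(onz(c,(150+p[0]/2.6,50+p[1]/2.6),.073,c['pose']))
go([.514,.2205,.05],down(1.8))
E
```

```text
[0.4785 0.1479 0.073 ]
[0.4984 0.1495 0.073 ]
[0.4569 0.1461 0.073 ]
[0.4779 0.1688 0.073 ]
[0.4791 0.1264 0.073 ]
t 10.675 pos [0.522  0.219  0.2326] w 0.999 F [-0.6696 -0.6434  0.1107] J [ 39.1552  15.9068  -7.0941   0.0061 -67.0039  52.5626]
 shift cm now-axes [-0.1795  0.7988 18.2606]  target-axes [-0.1782  0.7987 18.2606]  turn deg [ 0.0004 -0.0074 -0.0798]
```

Call:
{"method": "move_arm", "body": {
  "series": [
    [[-0.1,0.6,2,0,0,0,1],[0,0,4,0,0,0,1],[0,0,4,0,0,0,1],[0,0,3,0,0,0,1],[0,0,1.5,0,0,0,1],[0,0,0,0,0,0,1]]
  ]
}}

```text
time_s: 11.42
tcp_pos: [0.5157, 0.2202, 0.087]
ee_rot: [[0.031, -1.0, -0.001], [-1.0, -0.031, -0.001], [0.001, 0.001, -1.0]]
wrist_force: [0.3, 0.2, -0.4]
gripper_width: 0.998
```

```bash
python3 - <<'E'
from h import *
from station import r
go([.516,.220,.017],down(1.8))
for n in('wrist','side'):
    c=r.capture(n);cv2.imwrite(f'pics/{n}6.png',c['color'])
    if n=='side': crop(c,170,90,320,220,4,'side6c.png')
E
```

```text
t 11.425 pos [0.5157 0.2202 0.087 ] w 0.998 F [ 0.2924  0.1719 -0.4098] J [ 39.6787  23.6544 -18.7784   0.0124 -47.6596  52.0845]
 shift cm now-axes [ 0.0085 -0.034   7.0003]  target-axes [ 0.0163 -0.0258  7.0003]  turn deg [ 0.0673 -0.064  -0.0285]
```

View pics/wrist6.png

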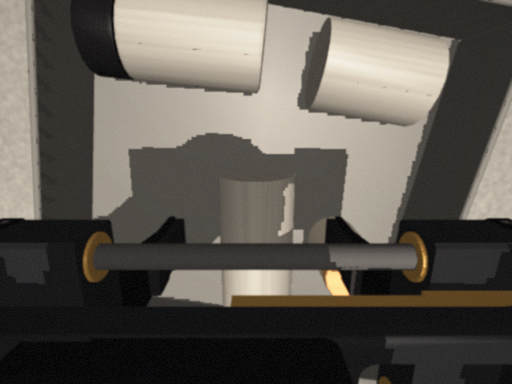

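View pics/side6c.png

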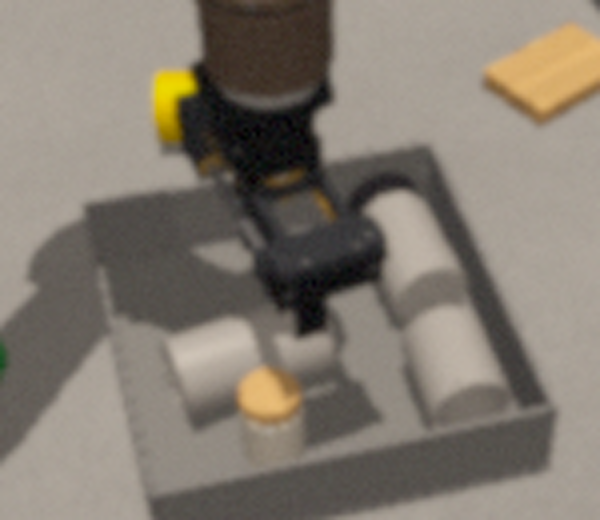

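Call:
{"method": "move_arm", "body": {
  "series": [
    [[0,0,2,0,0,0,1],[0,0,2,0,0,0,1],[0,0,1.5,0,0,0,1],[0,0,1,0,0,0,1],[0,0,0.5,0,0,0,1],[0,0,0,0,0,0,1]]
  ]
}}

```text
time_s: 12.28
tcp_pos: [0.5159, 0.2208, 0.0176]
ee_rot: [[0.032, -1.0, 0.0], [-1.0, -0.032, -0.0], [0.0, -0.0, -1.0]]
wrist_force: [-0.7, -1.1, 0.2]
gripper_width: 1.0
```

Call:
{"method": "move_arm", "body": {
  "series": [
    [[0,0,0,0,0,0,0],[0,0,0,0,0,0,-0.5],[0,0,0,0,0,0,-1],[0,0,0,0,0,0,-1],[0,0,0,0,0,0,-1],[0,0,0,0,0,0,-1]]
  ]
}}

```text
time_s: 13.02
tcp_pos: [0.5158, 0.2206, 0.0177]
ee_rot: [[0.031, -1.0, 0.0], [-1.0, -0.031, -0.0], [0.0, -0.0, -1.0]]
wrist_force: [0.7, -1.7, 1.9]
gripper_width: 0.688
```

```bash
python3 - <<'E'
from h import *
from station import r
go([.516,.220,.25],down(0))
for n in('wrist',):
    c=r.capture(n);cv2.imwrite(f'pics/{n}7.png',c['color'])
E
```

```text
t 13.025 pos [0.5158 0.2206 0.0177] w 0.688 F [ 0.7255 -1.68    1.8877] J [ 39.7074  29.1195 -22.3378   0.0109 -38.5409  52.0812]
 shift cm now-axes [  0.0612  -0.0186 -23.2251]  target-axes [  0.059   -0.0182 -23.2251]  turn deg [-0.0057 -0.0041  1.7971]
```

View pics/wrist7.png

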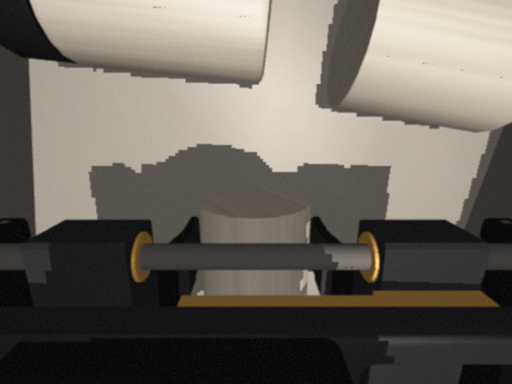

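Call:
{"method": "move_arm", "body": {
  "series": [
    [[0,0,-0.5,0,0,0,-1],[0,0,-1,0,0,0,-1],[0,0,-2,0,0,0,-1],[0,0,-3,0,0,0,-1],[0,0,-3.5,0,0,0,-1],[0,0,-3.5,0,0,0,-1],[0,0,-3.5,0,0,0,-1],[0,0,-3,0,0,0,-1],[0,0,-2,0,0,0,-1],[0,0,-1,0,0,0,-1],[0,0,0,0,0,0,-1]]
  ]
}}

```text
time_s: 14.45
tcp_pos: [0.5157, 0.2208, 0.2479]
ee_rot: [[0.031, -1.0, 0.001], [-1.0, -0.031, 0.001], [-0.001, -0.001, -1.0]]
wrist_force: [-0.2, 0.1, -1.4]
gripper_width: 0.688
```

```bash
python3 - <<'E'
from h import *
from station import r
go([.516,.220,.25],down(0))
for n in('wrist','side','top'):
    c=r.capture(n);cv2.imwrite(f'pics/{n}8.png',c['color'])
    if n=='side': crop(c,170,60,320,200,4,'side8c.png')
E
```

```text
t 14.45 pos [0.5157 0.2208 0.2479] w 0.688 F [-0.2044  0.141  -1.399 ] J [ 39.7184  14.7822  -6.3922  -0.0143 -68.7691  52.0815]
 shift cm now-axes [ 0.077  -0.0281 -0.2054]  target-axes [ 0.0763 -0.0303 -0.2054]  turn deg [-0.0356  0.0458  1.7947]
```

View pics/side8c.png

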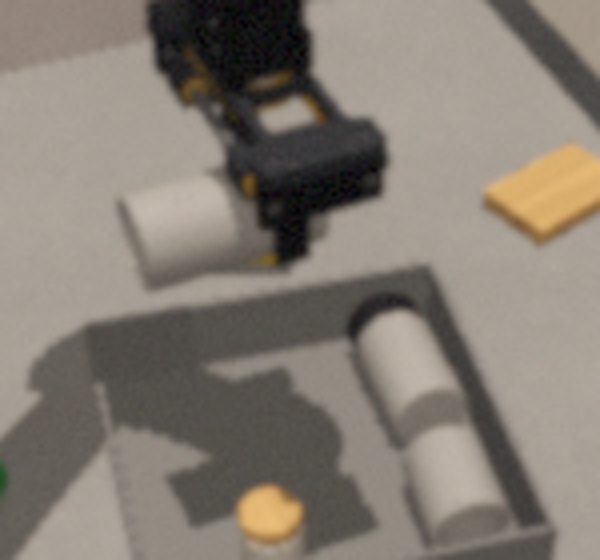

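View pics/wrist8.png

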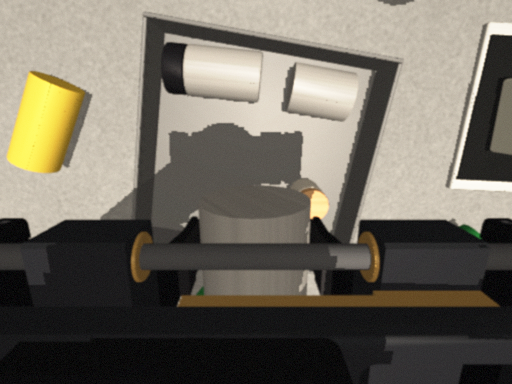

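```bash
cat >> h.py <<'E'
PSI=-1.1; RT=down(PSI,50); A=-RT[:,1]; Z=RT[:,2]; TIP=np.array([.665,-.2988,.1355])
def tcp(d,off=0): # d: tip-to-cup-centre distance along axis (pos= centre beyond tip), off: cup shifted along tool z
    return TIP+A*(d+.028)+Z*(.0173+off)
E
python3 - <<'E'
from h import *
print(A,Z,tcp(.0825),tcp(-.053,.018))
p=tcp(.0825); p[2]=.30
go(p,down(PSI))
E
```

```text
[ 0.6427 -0.0123  0.766 ] [ 0.7659 -0.0147 -0.6428] [ 0.7493 -0.3004  0.209 ] [ 0.676  -0.299   0.0937]
t 14.6 pos [0.5152 0.2204 0.2463] w 0.689 F [ 0.2311 -0.1303 -1.0379] J [ 39.7177  14.8776  -6.4911  -0.0274 -68.7647  52.0832]
 shift cm now-axes [ 52.7936 -21.7593  -5.3549]  target-axes [ 51.6226 -24.4053  -5.366 ]  turn deg [ 0.1193 -0.0649  2.891 ]
```

Call:
{"method": "move_arm", "body": {
  "series": [
    [[2.1,-0.9,-0.4,0,0,0,-1],[3.7,-1.5,-0.6,0,0,0,-1],[5.3,-2.2,-0.7,0,0,0,-1],[5.3,-2.2,-0.7,0,0,0,-1],[5.3,-2.2,-0.7,0,0,0,-1],[5.3,-2.2,-0.7,0,0,0,-1],[5.3,-2.2,-0.6,0,0,0,-1],[5.3,-2.2,-0.5,0,0,0,-1],[5.3,-2.2,-0.5,0,0,0,-1],[4.2,-1.7,0,0,0,0,-1],[3.7,-1.5,0,0,0,0,-1],[2,-0.8,0,0,0,2.9,-1]]
  ]
}}

```text
time_s: 16.1
tcp_pos: [0.7504, -0.3024, 0.2981]
ee_rot: [[-0.023, -1.0, -0.004], [-1.0, 0.023, 0.001], [-0.001, 0.004, -1.0]]
wrist_force: [0.6, -0.1, -1.4]
gripper_width: 0.69
```

Call:
{"method": "move_arm", "body": {
  "series": [
    [[0,0,0,3,0,0,-1],[0,0,0,6,0,0,-1],[0,0,0,6,0,0,-1]]
  ]
}}

```text
time_s: 16.48
tcp_pos: [0.7502, -0.3003, 0.2992]
ee_rot: [[-0.019, -0.966, 0.259], [-1.0, 0.019, -0.004], [-0.001, -0.259, -0.966]]
wrist_force: [-0.2, 0.0, -0.5]
gripper_width: 0.69
```

```bash
python3 - <<'E'
from h import *
p=tcp(.0825); p[2]=.30
go(p,RT)
E
```

```text
t 16.475 pos [ 0.7502 -0.3003  0.2992] w 0.69 F [-0.2262  0.0191 -0.4569] J [-11.4684  31.7752  26.6513  -2.8735 -70.1328 100.974 ]
 shift cm now-axes [ 0.0136  0.065  -0.103 ]  target-axes [ 0.0136 -0.0058 -0.1217]  turn deg [34.9938  0.023  -0.0345]
```

Call:
{"method": "move_arm", "body": {
  "series": [
    [[0,0,0,7,0,0,-1],[0,0,0,7,0,0,-1],[0,0,0,7,0,0,-1],[0,0,0,7,0,0,-1],[0,0,0,5,0,0,-1],[0,0,0,2,0,0,-1],[0,0,0,0,0,0,-1],[0,0,0,0,0,0,-1]]
  ]
}}

```text
time_s: 17.48
tcp_pos: [0.7502, -0.3002, 0.3007]
ee_rot: [[-0.019, -0.644, 0.765], [-1.0, 0.012, -0.014], [-0.0, -0.765, -0.644]]
wrist_force: [-0.6, -0.9, -1.9]
gripper_width: 0.695
```

```bash
python3 - <<'E'
from h import *
from station import r
go(tcp(.0825),RT)
for n in('side','top'):
    c=r.capture(n);cv2.imwrite(f'pics/{n}9.png',c['color']); pickle.dump(c,open(n+'9.pkl','wb'))
crop(L('side9'),260,150,460,360,3.5,'side9c.png'); crop(L('top9'),300,60,480,220,4,'top9c.png')
E
```

```text
t 17.475 pos [ 0.7502 -0.3002  0.3007] w 0.695 F [-0.5938 -0.8851 -1.899 ] J [-15.8817  20.2225   2.9774 -26.2548 -26.2083 123.529 ]
 shift cm now-axes [0.0231 7.0726 5.8302]  target-axes [0.0228 7.0838 5.8167]  turn deg [0.1095 0.0137 0.0093]
```

View pics/side9c.png

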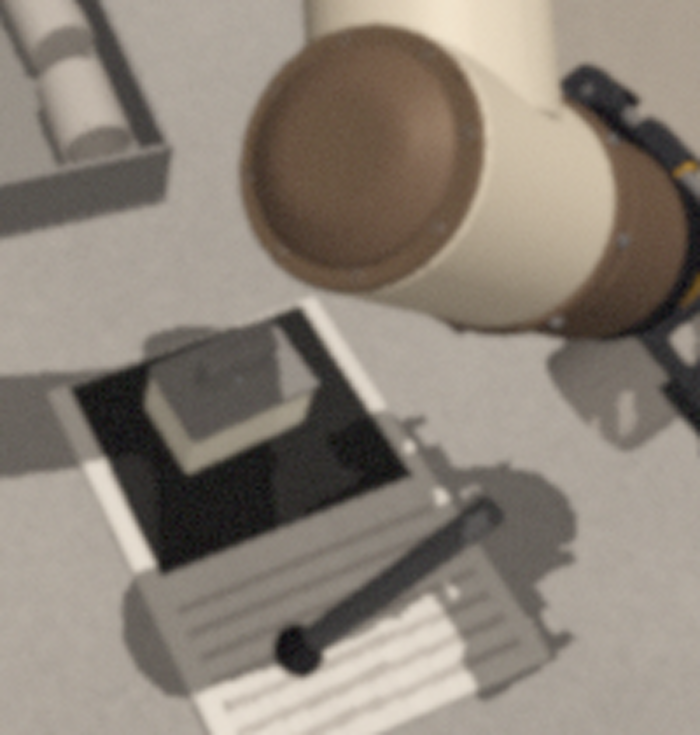

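View pics/top9c.png

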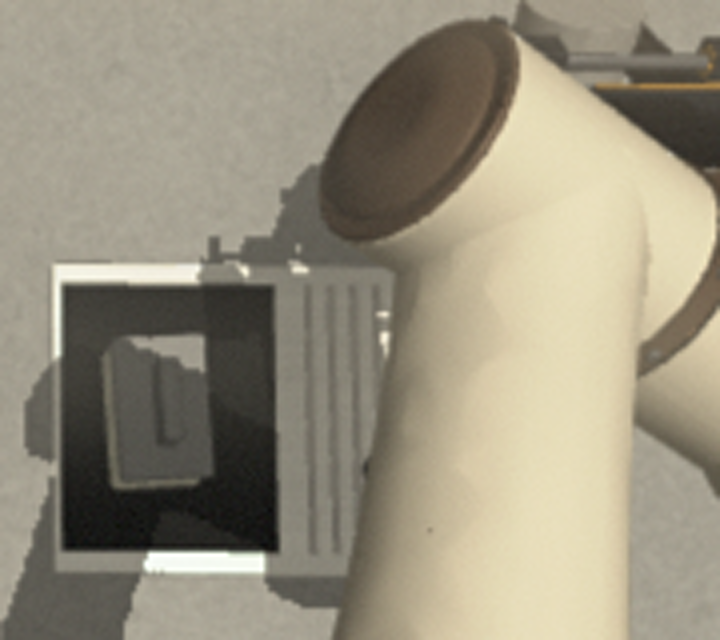

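```bash
python3 - <<'E'
from h import *
S=lambda x,y:(260+x/3.5,150+y/3.5);T=lambda x,y:(300+x/4,60+y/4)
for a,b in [((365,165),(420,128)),((372,295),(360,243)),((243,160),(322,170)),((485,130),(518,70))]: 
    p=tri([(L('side9'),S(*a)),(L('top9'),T(*b))]);print(p,proj(L('side9'),p)-S(*a))
E
```

```text
[ 0.6412 -0.1902  0.3528] [[23.2237 -8.2092]]
[ 0.6391 -0.2034  0.2418] [[ 9.3404 -2.3108]]
[ 0.6135 -0.1481  0.3321] [[ 28.2351 -11.0569]]
[ 0.6632 -0.2215  0.3964] [[19.5779 -6.5578]]
```

```bash
cat > kin.py <<'E'
from h import *
from scipy.optimize import least_squares
D=[([78.4148,22.0806,.3973,-.02,-68.4095,-14.8162],[.2777,.5594,.2217]),
([47.7296,14.3988,-6.2927,-.009,-69.3477,45.1501],[.478,.2883,.2522]),
([47.6588,24.9642,-20.4263,.0119,-44.5545,45.3316],[.4785,.2877,.066]),
([47.6569,16.8076,-11.6965,.0307,-61.1058,45.3397],[.4793,.2885,.1937]),
([2.6836,21.9798,-4.3948,-.0166,-63.6384,90.3937],[.5961,-.132,.1906]),
([2.597,20.376,-.3087,.0126,-69.252,90.4018],[.5983,-.1329,.2347]),
([39.6787,23.6544,-18.7784,.0124,-47.6596,52.0845],[.5157,.2202,.087]),
([39.7184,14.7822,-6.3922,-.0143,-68.7691,52.0815],[.5157,.2208,.2479]),
([-11.4684,31.7752,26.6513,-2.8735,-70.1328,100.974],[.7502,-.3003,.2992]),
([-15.8817,20.2225,2.9774,-26.2548,-26.2083,123.529],[.7502,-.3002,.3007])]
def rot(ax,deg): return Ro.from_euler(ax,deg,degrees=True).as_matrix()
def fk(q,p,s4=1,full=False):
    h,a1,L1,e,L2,d,w,Lt=p
    R=rot('z',q[0]); P=np.array([0,0,h])+R@[a1,0,0]
    R=R@rot('y',q[1]); P=P+R@[0,0,L1]            # upper arm up, leaning fwd
    R=R@rot('y',-q[2]); P=P+R@[L2,0,e]; 
    R=R@rot('x',s4*q[3]); W=P.copy(); P=P+R@[0,-d,0]
    R=R@rot('y',-q[4]); P5=P.copy(); P=P+R@[Lt,0,w]
    # tool z = R x ; spin J6
    z=R[:,0]
    return (P,z,W,P5)
def fit(s4):
    f=lambda p:np.concatenate([fk(q,p,s4)[0]-x for q,x in D])
    return least_squares(f,[.2,0,.4,0,.4,.16,0,.3])
if __name__=='__main__':
    for s4 in(1,-1):
        k=fit(s4); print(s4,k.x,np.abs(k.fun).max()); 
        P,z,W,P5=fk(D[-1][0],k.x,s4); print('z',z,'wrist',W,'P5',P5)
E
python3 kin.py
```

```text
1 [-0.0013  0.045   0.6245 -0.0571  0.4324  0.1468 -0.0423  0.1494] 0.07826528336588101
z [ 0.6578 -0.3903 -0.6443] wrist [ 0.6319 -0.1798  0.402 ] P5 [ 0.6144 -0.3117  0.464 ]
-1 [ 0.1606 -0.0001  0.5649 -0.0001  0.4218  0.1598  0.0001  0.3064] 5.642884482090493e-05
z [ 0.7647 -0.0144 -0.6443] wrist [ 0.5752 -0.1637  0.5656] P5 [ 0.5158 -0.2958  0.4981]
```

```bash
cat >> kin.py <<'E'
KP=[.1606,0,.5649,0,.4218,.1598,0,.3064]
def ik(p,z,q0):
    def f(q):
        P,zz,_,_=fk([*q,0],KP,-1); return np.r_[(P-p)*1000,(zz-z)*300]
    k=least_squares(f,q0[:5]); return k.x,np.abs(k.fun).max()
E
python3 - <<'E'
from kin import *
P,z,W,P5=fk(D[-1][0],KP,-1)
print('W px side',proj(L('side9'),[W,P5])*1,'crop',(proj(L('side9'),[W,P5])-[260,150])*3.5,'top crop',(proj(L('top9'),[W,P5])-[300,60])*4)
q=D[-1][0][:5]
for d,off in [(.0825,0),(.04,0),(0,0),(-.03,0),(-.053,0),(-.053,.018),(-.053,.05)]:
    q,e=ik(tcp(d,off),Z,q); _,_,W,P5=fk([*q,0],KP,-1); E=np.array([0,0,KP[0]])+KP[2]*np.array([np.sin(np.radians(q[1]))*np.cos(np.radians(q[0])),np.sin(np.radians(q[1]))*np.sin(np.radians(q[0])),np.cos(np.radians(q[1]))])
    print(d,off,'q',q,'e',round(e,2),'W',W,'P5',P5)
E
```

```text
W px side [[374.7289  79.6913]
 [382.7779 203.1484]] crop [[ 401.5512 -246.0804]
 [ 429.7228  186.0194]] top crop [[525.4907 211.4693]
 [806.3046 410.4685]]
0.0825 0 q [-17.718   24.9925   0.2536 -38.3801 -20.6622] e 0.0 W [ 0.5923 -0.1892  0.4961] P5 [ 0.5146 -0.2959  0.406 ]
0.04 0 q [-20.177   25.085   -2.5109 -46.9001 -20.0537] e 0.0 W [ 0.5757 -0.2115  0.4768] P5 [ 0.4873 -0.2954  0.3734]
0 0 q [-23.1497  25.5334  -4.8727 -55.8569 -20.3327] e 0.0 W [ 0.5584 -0.2387  0.4568] P5 [ 0.4616 -0.2949  0.3428]
-0.03 0 q [-25.7903  26.1275  -6.6505 -62.9164 -21.0632] e 0.0 W [ 0.5433 -0.2625  0.4394] P5 [ 0.4423 -0.2945  0.3198]
-0.053 0 q [-28.0236  26.7502  -8.0828 -68.3784 -21.9081] e 0.0 W [ 0.5301 -0.2821  0.4241] P5 [ 0.4275 -0.2942  0.3022]
-0.053 0.018 q [-27.6686  28.5676  -6.777  -69.5209 -21.4533] e 0.0 W [ 0.544  -0.2852  0.4127] P5 [ 0.4413 -0.2945  0.2906]
-0.053 0.05 q [-27.0131  31.7641  -4.3418 -71.3022 -20.6966] e 0.0 W [ 0.5685 -0.2898  0.3923] P5 [ 0.4658 -0.295   0.27  ]
```

```bash
cat >> kin.py <<'E'
def Rw(q): return rot('z',q[0])@rot('y',q[1]-q[2])@rot('x',-q[3])@rot('y',-q[4])
def j6ang(q,R): # angle of tool x about R x-axis
    v=Rw(q).T@R[:,0]; return np.degrees(np.arctan2(v[2],v[1]))
E
python3 - <<'E'
from kin import *
# calibrate with known: yaw3 pose & tilted pose
for i,R in [(1,down(3)),(4,down(3)),(9,RT),(8,down(-1.1,15))]: print(D[i][0][5], j6ang(D[i][0],R))
q=D[-1][0][:5]
for d,off in [(.0825,0),(0,0),(-.053,0),(-.053,.018)]:
    q,e=ik(tcp(d,off),Z,q); print(d,j6ang(q,RT))
E
```

```text
45.1501 -135.2735835122476
90.3937 179.6762290200715
123.529 146.4802385534745
100.974 169.0003730794337
0.0825 132.59871729456282
0 111.2817695940193
-0.053 95.05432966347198
-0.053 94.04445748332155
```

```bash
python3 - <<'E'
from kin import *
for roll in (-40,-30,-20,-10,0,10,20,30,40):
    Rr=Ro.from_rotvec(np.radians(roll)*A).as_matrix(); R2=Rr@RT; z2=R2[:,2]
    q=[-20,25,0,-38,-22]; out=[]
    for d,off in [(.0825,0),(.04,0),(0,0),(-.053,0),(-.053,.018)]:
        p=TIP+A*(d+.028)+z2*.0173+Z*off
        q,e=ik(p,z2,q); a=(270-j6ang(q,R2)+180)%360-180
        out.append((round(e,2),np.round([*q,a],0)))
    _,_,W,P5=fk([*q,0],KP,-1)
    print(roll,'tool z',z2,'x',R2[:,0],out[0],out[-1],'W',W,'P5',P5)
E
```

```text
-40 tool z [ 0.5744 -0.6539 -0.4924] x [-0.507  -0.7565  0.4132] (np.float64(0.0), array([ -16.,   26.,    3., -109.,   30., -147.])) (np.float64(0.0), array([-10.,  31., -10., -82.,  33., 178.])) W [ 0.6026 -0.1066  0.3667] P5 [ 0.4967 -0.1097  0.2471]
-30 tool z [ 0.6537 -0.5126 -0.5567] x [-0.3996 -0.8585  0.3214] (np.float64(0.0), array([ -26.,   24.,   -2., -130.,   13., -123.])) (np.float64(0.0), array([-15.,  29., -11., -80.,  20., 179.])) W [ 0.5776 -0.15    0.3872] P5 [ 0.4737 -0.1506  0.2657]
-20 tool z [ 0.7131 -0.3558 -0.604 ] x [-0.28   -0.9345  0.2198] (np.float64(23.53), array([ -33.,   25.,  -13., -167.,   -2.,  -83.])) (np.float64(0.0), array([ -36.,   28.,  -17., -133.,  -10., -114.])) W [ 0.4583 -0.3327  0.3621] P5 [ 0.4565 -0.1959  0.2794]
-10 tool z [ 0.7509 -0.1881 -0.633 ] x [-0.1519 -0.9821  0.1116] (np.float64(12.36), array([-11.,  24., -15.,  -2.,   0.,  98.])) (np.float64(0.0), array([-11.,  29., -28.,  -9.,  18., 104.])) W [ 0.4946 -0.0928  0.3009] P5 [ 0.4456 -0.2444  0.2878]
0 tool z [ 0.7659 -0.0147 -0.6428] x [-0.0192 -0.9998  0.    ] (np.float64(0.0),
[... 453 characters left out ...]
0.2439 -0.9445 -0.2198] (np.float64(0.0), array([-29.,  31.,  13., -56., -51., 156.])) (np.float64(0.0), array([-35.,  34.,   2., -67., -48., 177.])) W [ 0.5529 -0.3865  0.4037] P5 [ 0.4528 -0.3936  0.2794]
30 tool z [ 0.6729  0.4872 -0.5567] x [ 0.3663 -0.8732 -0.3214] (np.float64(0.0), array([-32.,  35.,  20., -59., -64., 158.])) (np.float64(0.0), array([-37.,  38.,   8., -66., -61., 176.])) W [ 0.5667 -0.4321  0.3913] P5 [ 0.4682 -0.4396  0.2657]
40 tool z [ 0.5991  0.6314 -0.4924] x [ 0.4776 -0.7754 -0.4132] (np.float64(0.0), array([-35.,  39.,  26., -62., -76., 159.])) (np.float64(0.0), array([-39.,  43.,  14., -65., -73., 175.])) W [ 0.5855 -0.473   0.3746] P5 [ 0.4895 -0.4813  0.2471]
```

```bash
cat >> kin.py <<'E'
SP=None
def setup(s):
    R3=RT@rot('z',s); A3=-R3[:,1]; return R3,A3
def tcp3(s,d,off=0):
    R3,A3=setup(s); return TIP+A*d+.028*A3+Z*(.0173+off)
E
python3 - <<'E'
from kin import *
from station import r
for s in (-5,5):
    R3,A3=setup(s); q=[-20,25,0,-38,-22]
    for d,off in [(.0825,0),(0,0),(-.053,0),(-.053,.018)]:
        q,e=ik(tcp3(s,d,off),Z,q); print(s,d,off,np.round([*q,270-j6ang(q,R3)],1),tcp3(s,d,off))
c=r.capture('wrist');cv2.imwrite('pics/wrist10.png',c['color'])
c=r.capture('top');crop(c,380,20,512,130,5,'top10c.png')
E
```

```text
-5 0.0825 0 [-17.5  24.9   0.  -38.2 -20.4 142.1] [ 0.7492 -0.298   0.2089]
-5 0 0 [-22.9  25.4  -5.1 -55.9 -20.1 163.6] [ 0.6962 -0.297   0.1457]
-5 -0.053 0 [-27.8  26.7  -8.2 -68.5 -21.7 180. ] [ 0.6622 -0.2963  0.1051]
-5 -0.053 0.018 [-27.5  28.5  -6.9 -69.7 -21.3 181. ] [ 0.6759 -0.2966  0.0936]
5 0.0825 0 [-18.   25.1   0.5 -38.6 -20.9 132.7] [ 0.7491 -0.3029  0.2089]
5 0 0 [-23.4  25.6  -4.7 -55.9 -20.6 153.9] [ 0.6961 -0.3018  0.1457]
5 -0.053 0 [-28.2  26.8  -7.9 -68.3 -22.1 170. ] [ 0.6621 -0.3012  0.1051]
5 -0.053 0.018 [-27.9  28.7  -6.6 -69.4 -21.6 171. ] [ 0.6759 -0.3014  0.0936]
```

View pics/wrist10.png

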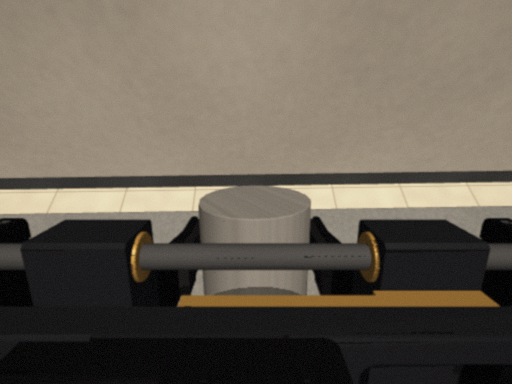

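View pics/top10c.png

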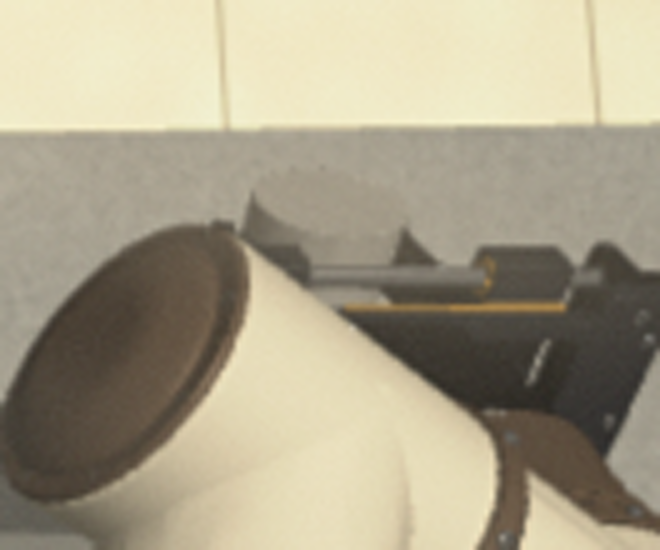

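Call:
{"method": "move_arm", "body": {
  "series": [
    [[0,1.4,1.2,0,0,0,-1],[0,1.4,1.2,0,0,0,-1],[0,1.4,1.2,0,0,0,-1],[0,1.4,1.2,0,0,0,-1],[0,1.2,1,0,0,0,-1],[0,0,0,0,0,2.5,-1],[0,0,0,0,0,2.5,-1],[0,0,0,0,0,0,-1],[0,0,0,0,0,0,-1]]
  ]
}}

```text
time_s: 18.8
tcp_pos: [0.7511, -0.3002, 0.2123]
ee_rot: [[-0.075, -0.639, 0.766], [-0.995, 0.099, -0.015], [-0.066, -0.763, -0.643]]
wrist_force: [-0.6, 0.5, -3.6]
gripper_width: 0.69
```

```bash
python3 - <<'E'
from kin import *
from station import r
R3,_=setup(5)
go(tcp3(5,.0825),R3); go(tcp3(5,0),R3); go(tcp3(5,-.053),R3)
c=r.capture('side');crop(c,290,180,490,340,4,'side11c.png')
c=r.capture('top');crop(c,360,80,512,220,4.5,'top11c.png')
E
```

```text
t 18.8 pos [ 0.7511 -0.3002  0.2123] w 0.69 F [-0.5595  0.4991 -3.6012] J [-17.5271  24.9167   0.4375 -37.6851 -20.7592 131.6163]
 shift cm now-axes [0.3024 0.3477 0.0709]  target-axes [0.3027 0.3475 0.0709]  turn deg [-0.0029  0.0023  0.0444]
t 18.8 pos [ 0.7511 -0.3002  0.2123] w 0.69 F [-0.5595  0.4991 -3.6012] J [-17.5271  24.9167   0.4375 -37.6851 -20.7592 131.6163]
 shift cm now-axes [1.0151 8.5669 0.0705]  target-axes [1.0217 8.5661 0.0709]  turn deg [-0.0029  0.0023  0.0444]
t 18.8 pos [ 0.7511 -0.3002  0.2123] w 0.69 F [-0.5595  0.4991 -3.6012] J [-17.5271  24.9167   0.4375 -37.6851 -20.7592 131.6163]
 shift cm now-axes [ 1.4729 13.8471  0.0702]  target-axes [ 1.4836 13.8459  0.0709]  turn deg [-0.0029  0.0023  0.0444]
```

View pics/side11c.png

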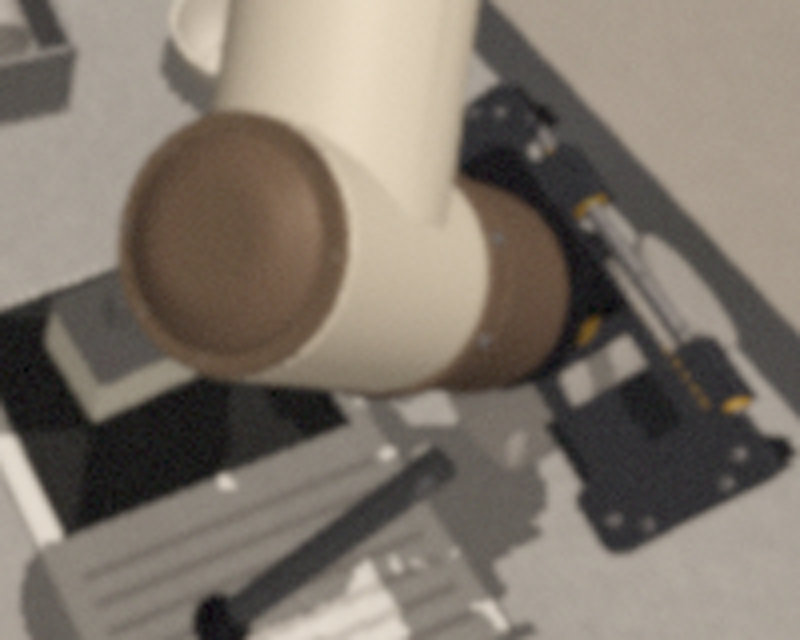

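View pics/top11c.png

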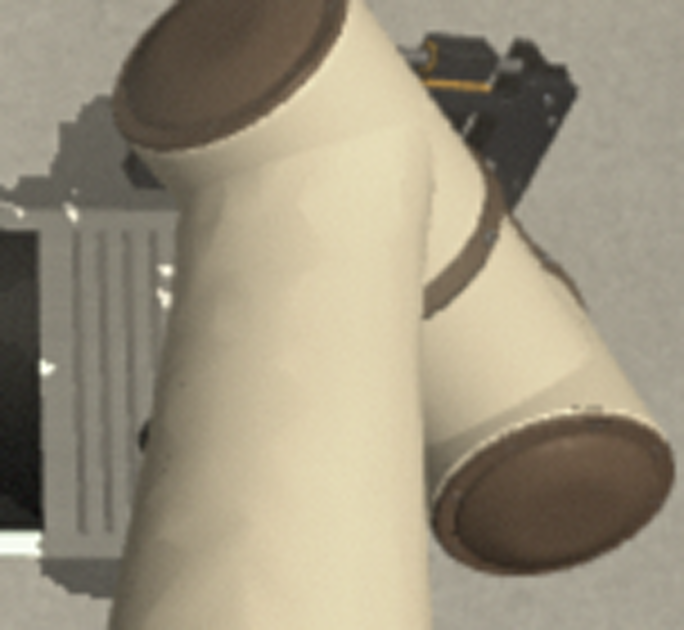

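Call:
{"method": "move_arm", "body": {
  "series": [
    [[0.3,0.3,0.05,0,0,0,-1],[0.05,0.6,0,0,0,0,-1],[0.05,0.6,0,0,0,0,-1],[0.05,0.6,0,0,0,0,-1],[0.06,0.7,0,0,0,0,-1],[0.06,0.7,0,0,0,0,-1],[0.06,0.7,0,0,0,0,-1],[0.06,0.7,0,0,0,0,-1],[0,0,0,0,0,0,-1]]
  ]
}}

```text
time_s: 20.02
tcp_pos: [0.719, -0.3024, 0.1733]
ee_rot: [[-0.076, -0.639, 0.765], [-0.995, 0.1, -0.015], [-0.067, -0.763, -0.643]]
wrist_force: [1.0, -0.5, -1.5]
gripper_width: 0.691
```

```bash
python3 - <<'E'
from kin import *
from station import r
R3,_=setup(5)
go(tcp3(5,0),R3); go(tcp3(5,-.053),R3)
c=r.capture('side');crop(c,290,200,470,340,4,'side12c.png')
E
```

```text
t 20.025 pos [ 0.719  -0.3024  0.1733] w 0.691 F [ 1.0024 -0.4538 -1.5162] J [-20.6952  25.1859  -2.598  -47.744  -20.2813 143.7683]
 shift cm now-axes [0.3001 3.5704 0.0265]  target-axes [0.2972 3.5707 0.0233]  turn deg [ 0.0488 -0.0144 -0.0474]
t 20.025 pos [ 0.719  -0.3024  0.1733] w 0.691 F [ 1.0024 -0.4538 -1.5162] J [-20.6952  25.1859  -2.598  -47.744  -20.2813 143.7683]
 shift cm now-axes [0.7664 8.8499 0.0311]  target-axes [0.7591 8.8505 0.0233]  turn deg [ 0.0488 -0.0144 -0.0474]
```

View pics/side12c.png

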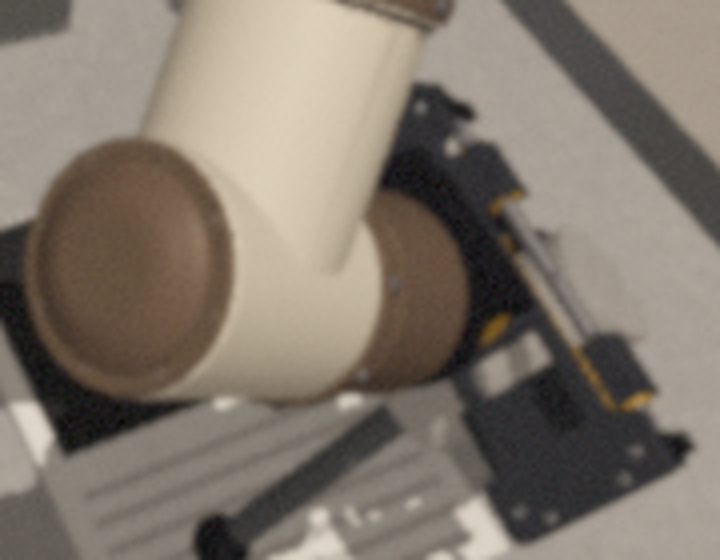

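Call:
{"method": "move_arm", "body": {
  "series": [
    [[0.07,0.8,0,0,0,0,-1],[0.07,0.8,0,0,0,0,-1],[0.07,0.8,0,0,0,0,-1],[0.07,0.8,0,0,0,0,-1],[0,0,0,0,0,0,-1]]
  ]
}}

```text
time_s: 20.7
tcp_pos: [0.6982, -0.302, 0.1486]
ee_rot: [[-0.076, -0.639, 0.765], [-0.995, 0.1, -0.015], [-0.067, -0.762, -0.644]]
wrist_force: [0.4, 0.4, -1.0]
gripper_width: 0.691
```

Call:
{"method": "move_arm", "body": {
  "series": [
    [[0.07,0.8,0,0,0,0,-1],[0.07,0.8,0,0,0,0,-1],[0.07,0.8,0,0,0,0,-1],[0.07,0.8,0,0,0,0,-1],[0.07,0.8,0,0,0,0,-1],[0.07,0.8,0,0,0,0,-1],[0,0,0,0,0,0,-1]]
  ]
}}

```text
time_s: 21.58
tcp_pos: [0.6677, -0.3016, 0.1122]
ee_rot: [[-0.076, -0.639, 0.766], [-0.995, 0.1, -0.015], [-0.067, -0.763, -0.643]]
wrist_force: [-1.0, -0.3, -1.9]
gripper_width: 0.687
```

```bash
python3 - <<'E'
from kin import *
from station import r
R3,_=setup(5)
go(tcp3(5,-.053),R3)
c=r.capture('side');crop(c,240,180,440,350,3.8,'side13c.png')
E
```

```text
t 21.575 pos [ 0.6677 -0.3016  0.1122] w 0.687 F [-0.9551 -0.3181 -1.8811] J [-27.3348  26.5526  -7.3701 -66.0374 -21.7063 166.9937]
 shift cm now-axes [0.0494 0.9042 0.0268]  target-axes [0.049  0.9042 0.0264]  turn deg [ 0.0237 -0.0358 -0.0239]
```

View pics/side13c.png

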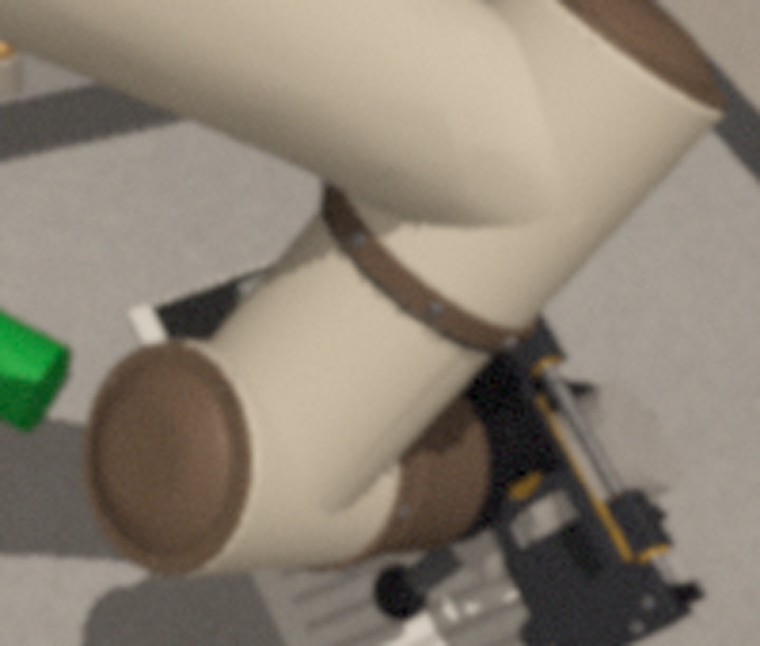

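Call:
{"method": "move_arm", "body": {
  "series": [
    [[0.03,0.3,0,0,0,0,-1],[0.02,0.3,0,0,0,0,-1],[0,0,0,0,0,0,-1]]
  ]
}}

```text
time_s: 22.0
tcp_pos: [0.6638, -0.3011, 0.1076]
ee_rot: [[-0.075, -0.639, 0.766], [-0.995, 0.1, -0.015], [-0.067, -0.763, -0.643]]
wrist_force: [-0.3, 0.1, -2.0]
gripper_width: 0.693
```

Call:
{"method": "move_arm", "body": {
  "series": [
    [[0.01,0.15,0,0,0,0,-1],[0,0,0,0,0,0,-1]]
  ]
}}

```text
time_s: 22.25
tcp_pos: [0.663, -0.3011, 0.1067]
ee_rot: [[-0.075, -0.639, 0.766], [-0.995, 0.1, -0.015], [-0.067, -0.763, -0.643]]
wrist_force: [-0.1, 0.6, -0.5]
gripper_width: 0.69
```

Call:
{"method": "move_arm", "body": {
  "series": [
    [[0.01,0.15,0,0,0,0,-1],[0,0,0,0,0,0,-1]]
  ]
}}

```text
time_s: 22.5
tcp_pos: [0.6624, -0.3011, 0.1059]
ee_rot: [[-0.075, -0.638, 0.766], [-0.995, 0.099, -0.015], [-0.067, -0.764, -0.642]]
wrist_force: [0.7, -0.2, -1.0]
gripper_width: 0.694
```

Call:
{"method": "move_arm", "body": {
  "series": [
    [[0.01,0.15,0,0,0,0,-1],[0,0,0,0,0,0,-1]]
  ]
}}

```text
time_s: 22.75
tcp_pos: [0.6623, -0.3011, 0.1058]
ee_rot: [[-0.075, -0.637, 0.768], [-0.995, 0.099, -0.015], [-0.066, -0.765, -0.641]]
wrist_force: [2.3, 1.1, 2.5]
gripper_width: 0.694
```

Call:
{"method": "move_arm", "body": {
  "series": [
    [[0.01,0.15,0,0,0,0,-1],[0,0,0,0,0,0,-1]]
  ]
}}

```text
time_s: 23.0
tcp_pos: [0.6622, -0.3011, 0.1058]
ee_rot: [[-0.074, -0.635, 0.769], [-0.995, 0.098, -0.015], [-0.066, -0.766, -0.639]]
wrist_force: [5.1, 1.2, 3.9]
gripper_width: 0.691
```

Call:
{"method": "move_arm", "body": {
  "series": [
    [[-0.02,-0.3,0,0,0,0,-1],[0,0,0.5,0,0,0,-1],[0,0,0.4,0,0,0,-1],[0,0,0.3,0,0,0,-1],[0,0,0,0,0,0,-1]]
  ]
}}

```text
time_s: 23.62
tcp_pos: [0.6716, -0.3017, 0.0978]
ee_rot: [[-0.076, -0.638, 0.766], [-0.995, 0.099, -0.016], [-0.066, -0.763, -0.643]]
wrist_force: [2.7, -1.4, 2.6]
gripper_width: 0.691
```

Call:
{"method": "move_arm", "body": {
  "series": [
    [[0,0,0.2,0,0,0,-1],[0,0,0,0,0,0,-1]]
  ]
}}

```text
time_s: 23.88
tcp_pos: [0.673, -0.3015, 0.0967]
ee_rot: [[-0.076, -0.638, 0.766], [-0.995, 0.099, -0.015], [-0.066, -0.763, -0.643]]
wrist_force: [1.8, -1.0, 3.7]
gripper_width: 0.686
```

Call:
{"method": "move_arm", "body": {
  "series": [
    [[0,0,0.2,0,0,0,-1],[0,0,0,0,0,0,-1]]
  ]
}}

```text
time_s: 24.12
tcp_pos: [0.6735, -0.3014, 0.0963]
ee_rot: [[-0.075, -0.638, 0.766], [-0.995, 0.099, -0.015], [-0.066, -0.764, -0.642]]
wrist_force: [-6.2, -0.6, 10.6]
gripper_width: 0.691
```

Call:
{"method": "move_arm", "body": {
  "series": [
    [[0,0,-0.15,0,0,0,-1],[0,0,0,0,0,0,-0.5],[0,0,0,0,0,0,0.5],[0,0,0,0,0,0,0.8],[0,0,0,0,0,0,1],[0,0,0,0,0,0,1],[0,0,0,0,0,0,1],[0,0,0,0,0,0,1]]
  ]
}}

```text
time_s: 25.12
tcp_pos: [0.6732, -0.3012, 0.0962]
ee_rot: [[-0.075, -0.639, 0.766], [-0.995, 0.099, -0.015], [-0.067, -0.763, -0.643]]
wrist_force: [0.0, -0.6, -0.3]
gripper_width: 0.996
```

```bash
python3 - <<'E'
from kin import *
from station import r
R3,_=setup(5)
go(tcp3(5,-.053,.018),R3)
c=r.capture('wrist');cv2.imwrite('pics/wrist14.png',c['color'])
c=r.capture('side');crop(c,240,180,440,350,3.8,'side14c.png')
E
```

```text
t 25.125 pos [ 0.6732 -0.3012  0.0962] w 0.996 F [ 0.0233 -0.6479 -0.2864] J [-27.9079  28.2602  -6.8949 -69.1062 -21.7021 170.6552]
 shift cm now-axes [0.0185 0.0315 0.3755]  target-axes [0.0185 0.0316 0.3755]  turn deg [ 0.001  -0.001  -0.0033]
```

View pics/wrist14.png

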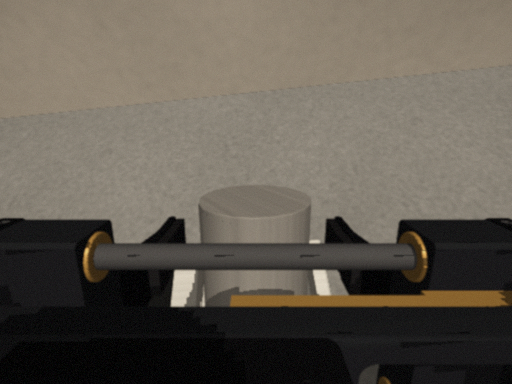

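View pics/side14c.png

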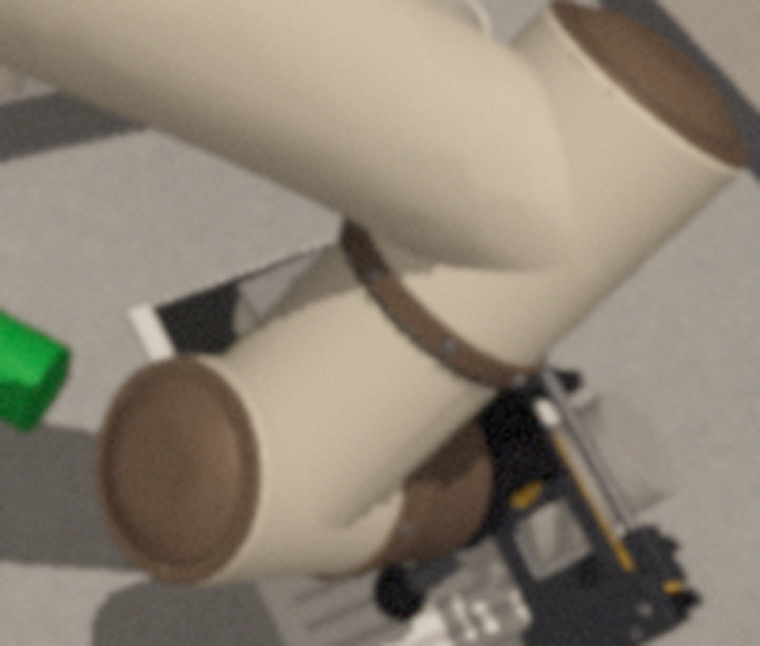

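```bash
python3 - <<'E'
from kin import *
R3,_=setup(5); q=[-27.9,28.3,-6.9,-69.1,-21.7]
p0=np.array([.6732,-.3012,.0962])
for k in (0,.03,.06,.09,.12):
    q,e=ik(p0-Z*k,Z,q); _,_,W,P5=fk([*q,0],KP,-1);print(k,e,np.round([*q,270-j6ang(q,R3)],1),'W',W,P5)
for u in (.05,.1,.15): 
    q,e=ik(p0-Z*.12+[0,0,u],Z,q); print('up',u,e,np.round([*q,270-j6ang(q,R3)],1))
E
```

```text
0 2.5243696022414497e-11 [-27.9  28.3  -6.9 -69.1 -21.7 170.7] W [ 0.5412 -0.2866  0.4152] [ 0.4385 -0.2967  0.2932]
0.03 6.661338147750939e-14 [-28.5  25.2  -9.  -67.2 -22.5 168.9] W [ 0.518  -0.2813  0.4342] [ 0.4156 -0.2963  0.3124]
0.06 6.661338147750939e-14 [-29.1  22.2 -11.  -65.  -23.4 166.9] W [ 0.4947 -0.2753  0.4529] [ 0.3926 -0.2958  0.3317]
0.09 2.220446049250313e-13 [-29.7  19.1 -12.9 -62.6 -24.4 164.7] W [ 0.4712 -0.2688  0.4714] [ 0.3696 -0.2954  0.351 ]
0.12 5.551115123125783e-14 [-30.3  15.9 -14.6 -60.2 -25.5 162.3] W [ 0.4475 -0.2618  0.4897] [ 0.3466 -0.2949  0.3703]
up 0.05 4.996003610813204e-13 [-27.4  11.9 -13.7 -50.2 -26.2 149.8]
up 0.1 4.440892098500626e-13 [-25.2   8.4 -12.4 -41.6 -28.1 139.1]
up 0.15 2.220446049250313e-13 [-23.6   5.6 -10.3 -34.6 -31.1 130.5]
```

Call:
{"method": "move_arm", "body": {
  "series": [
    [[0,0,-0.5,0,0,0,1],[0,0,-1,0,0,0,1],[0,0,-1.5,0,0,0,1],[0,0,-2,0,0,0,1],[0,0,-2,0,0,0,1],[0,0,-2,0,0,0,1],[0,0,-2,0,0,0,1],[0,-2,-1.7,0,0,0,1],[0,-2.5,-2.1,0,0,0,1],[0,-2.5,-2.1,0,0,0,1],[0,-2.5,-2.1,0,0,0,1],[0,0,0,0,0,0,1]]
  ]
}}

```text
time_s: 26.72
tcp_pos: [0.5886, -0.3082, 0.2954]
ee_rot: [[-0.074, -0.634, 0.77], [-0.995, 0.096, -0.017], [-0.063, -0.767, -0.638]]
wrist_force: [0.3, 0.1, 0.2]
gripper_width: 0.995
```

```bash
python3 - <<'E'
from kin import *
from station import r
go(tcp(-.053),RT)
c=r.capture('wrist');c['pose']=None;cv2.imwrite('pics/wrist15.png',c['color'])
c=r.capture('side');cv2.imwrite('pics/side15.png',c['color'])
E
```

```text
t 26.725 pos [ 0.5886 -0.3082  0.2954] w 0.995 F [0.2606 0.0728 0.2176] J [-25.2036   8.1182 -10.2692 -39.1388 -29.671  136.3734]
 shift cm now-axes [-0.2796 10.0116 17.789 ]  target-axes [-1.0835  9.8515 17.8475]  turn deg [-0.3302 -0.1038 -4.8213]
```

View pics/wrist15.png

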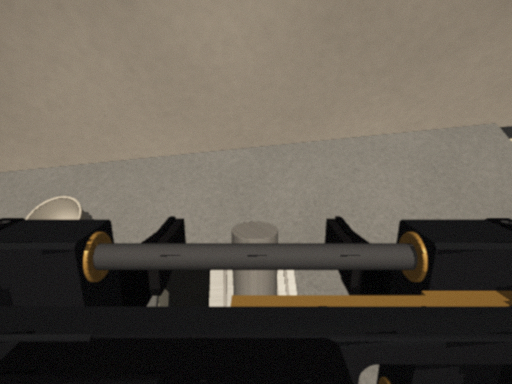

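View pics/side15.png

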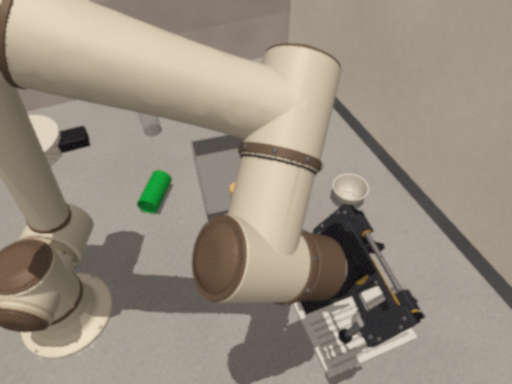

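Move clear to see the result: up and back.

Call:
{"method": "move_arm", "body": {
  "series": [
    [[0,0,0,-7,0,0,1],[0,0,0,-7,0,0,1],[0,0,-2,-7,0,0,1],[-1,0,-3,-7,0,0,1],[-2,1,-3,-7,0,0,1],[-4,2,-2,-7,0,0,1],[-5,2,0,-7,0,0,1],[-5,2,0,0,0,0,1],[-5,2,0,0,0,0,1],[-5,2,0,0,0,0,1],[-5,2,0,0,0,0,1],[-3,1,0,0,0,0,1]]
  ]
}}

```text
time_s: 28.32
tcp_pos: [0.4324, 0.0504, 0.3898]
ee_rot: [[-0.074, -0.997, 0.018], [-0.995, 0.075, 0.065], [-0.067, -0.013, -0.998]]
wrist_force: [0.5, -1.5, 0.8]
gripper_width: 1.0
```

```bash
python3 - <<'E'
from kin import *
from station import r
go(tcp(-.053),RT)
for n in('side','top'):
    c=r.capture(n);cv2.imwrite(f'pics/{n}16.png',c['color']);pickle.dump(c,open(n+'16.pkl','wb'))
E
```

```text
t 28.325 pos [0.4324 0.0504 0.3898] w 1.0 F [ 0.4839 -1.4759  0.7934] J [ 25.9725  -2.4214  -5.3205  -2.9256 -84.5211  59.9782]
 shift cm now-axes [ 34.945  -25.1448  26.5234]  target-axes [34.4697  6.5968 36.4037]  turn deg [49.097   2.1701 -4.6098]
```

View pics/side16.png

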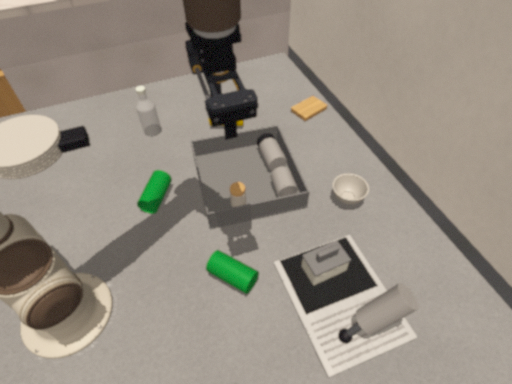

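View pics/top16.png

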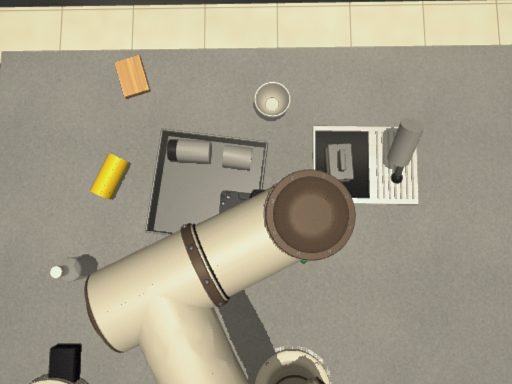

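```bash
python3 - <<'E'
from kin import *
C=TIP-.053*A+.018*Z; X=RT[:,0]
for n,b,f in (('side',(330,270,430,360),7),('top',(370,105,440,195),6)):
    c=L(n+'16'); im=cv2.resize(c['color'][b[1]:b[3],b[0]:b[2]],None,fx=f,fy=f,interpolation=cv2.INTER_CUBIC)
    for e,col in ((.0575,(0,0,255)),(-.0575,(0,255,0))):
        th=np.linspace(0,2*np.pi,60); P=C+A*e+.03*(np.cos(th)[:,None]*X+np.sin(th)[:,None]*Z)
        q=((proj(c,P)-b[:2]+.5)*f).astype(np.int32); cv2.polylines(im,[q],True,col,1)
    cv2.imwrite(f'pics/{n}16o.png',im)
c=L('top16'); print('box handle top',onz(c,(341.5,162),.099))
crop(c,300,115,430,215,5,'top16b.png')
E
```

```text
box handle top [ 0.5895 -0.1287  0.099 ]
```

View pics/side16o.png

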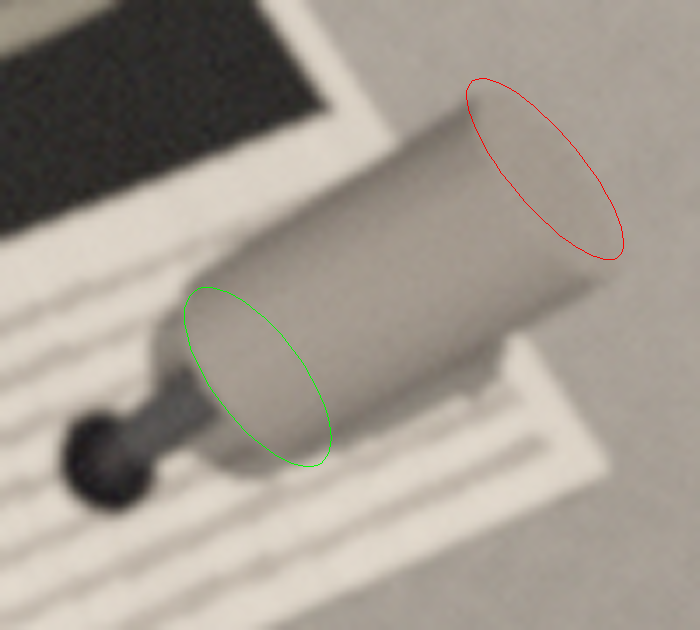

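View pics/top16o.png

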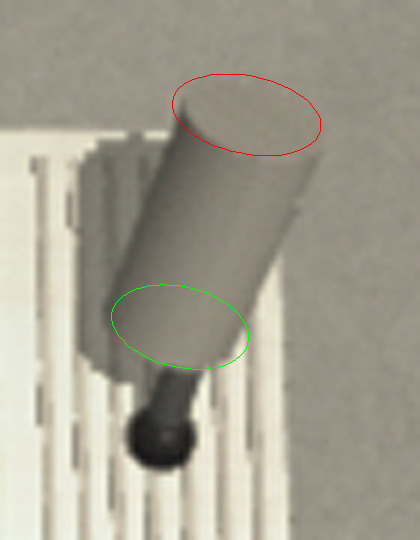

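View pics/top16b.png

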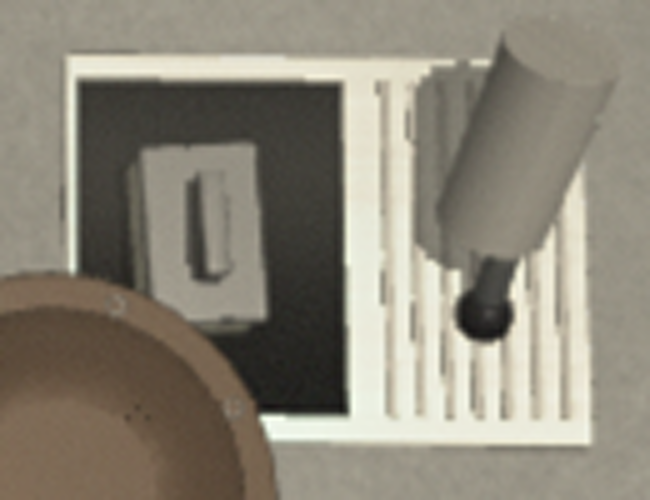

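Call:
{"method": "move_arm", "body": {
  "series": [
    [[0,0,0,0,0,0,1],[0,0,0,0,0,0,1],[0,0,0,0,0,0,1],[0,0,0,0,0,0,1],[0,0,0,0,0,0,1],[0,0,0,0,0,0,1],[0,0,0,0,0,0,1],[0,0,0,0,0,0,1]]
  ]
}}

```text
time_s: 29.42
tcp_pos: [0.4338, 0.0489, 0.3907]
ee_rot: [[-0.075, -0.997, 0.021], [-0.995, 0.076, 0.065], [-0.067, -0.016, -0.998]]
wrist_force: [-0.0, -0.3, 0.1]
gripper_width: 0.996
```

```bash
python3 - <<'E'
from h import *
from station import r
c=r.capture('side'); a=c['color'][220:370,270:430].astype(int); b=L('side16')['color'][220:370,270:430].astype(int)
print('diff mean/max',np.abs(a-b).mean(),np.abs(cv2.blur((a-b).astype(np.float32),(5,5))).max())
print(r.sense()['joint_velocities'])
print(r.finish_job())
E
```

```text
diff mean/max 1.4004027777777779 3.36
[ 0.0581 -0.0387  0.0054 -0.0186  0.0092 -0.0835]
the job is handed in; nothing more can be done
None
```

I put the lidded box on the pad and hung the tall cup on the peg, then handed the job in at about 29.5 s with the arm standing clear. The hand-in gives no verdict, so the checks below are from my own images and force readings.

- **Box:** it stands upright and released, about 10 mm in x and 18 mm in y from the pad's centre. That is inside the 55 and 50 mm limits.
- **Cup:** it is upside down on the peg. As I slid it on I felt the tip meet the cup's inner bottom where I had calculated it would, then set the wall down onto the peg and let go.
- **Disagreement:** I turned the cup about 5° off the peg's axis on purpose, to keep the last joint inside its range. In the final overlay its outline sits a few mm and a few degrees off a perfectly parallel fit, well inside the 0.3 rad limit.
- **At rest:** two side views about a second apart showed no movement of the box or the cup.
- **Left alone:** the short cup, flask and jar are still in the tub, and the bowl looks unmoved. I judged these by eye and did not measure them again at the end.

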